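# Fit out the tube shaker

## Task

Set up the tube shaker: lower the square retaining plate flat onto the platform over the four spigots, then push every tube-holder sleeve on the bench flange down, over a spigot of its own (any spigot) until it rests on the plate, and only then knock the locking pin fully home with the mallet, never pressing it with the gripper. Finally stand the mallet back on its head in the tool tray; leave the other things on the bench alone.

Things in the scene. Friction and masses are not known exactly. Their poses are not given: they have to be found in the camera images.
- shaker: bench tube shaker, fixed: cream body 190 mm (x) by 150 mm (y) with a flat aluminium platform whose top is 65 mm above the bench. Origin: centre of its underside; z up; its -x side, with the control panel and the locking pin, faces the robot. Four upright steel spigots stand on the platform in a square of 76 mm pitch; each is 18 mm in diameter and 34 mm tall, its top 8 mm tapering to 10 mm.
- seat (a point): middle of the four spigots, on the platform's top surface (20 mm to +x of the shaker's origin, 65 mm up); axes as the shaker's. The plate's origin belongs here, the plate square with the spigots in any of its four quarter turns.
- spigot0 (a point): centre of the tip of spigot 0, 34 mm above the platform (28 mm above the seated plate); it stands 38 mm to -x and 38 mm to +y of the seat, in the shaker's frame.
- spigot1 (a point): centre of the tip of spigot 1, 34 mm above the platform (28 mm above the seated plate); it stands 38 mm to -x and 38 mm to -y of the seat, in the shaker's frame.
- spigot2 (a point): centre of the tip of spigot 2, 34 mm above the platform (28 mm above the seated plate); it stands 38 mm to +x and 38 mm to +y of the seat, in the shaker's frame.
- spigot3 (a point): centre of the tip of spigot 3, 34 mm above the platform (28 mm above the seated plate); it stands 38 mm to +x and 38 mm to -y of the seat, in the shaker's frame.
- plate: square steel retaining plate, 116 x 116 x 6 mm, 0.22 kg, with four 24 mm through holes in a square of 76 mm pitch; in its middle stands a black grip fin 36 mm long (along x), 10 mm thick (along y), its top 40 mm above the plate's underside. Origin: centre of the underside; z up. It starts lying flat on the bench, fin up.
- sleeve0: tube-holder sleeve: an open aluminium pipe 32 mm outside, 52 mm tall overall, on a flat steel foot flange 46 mm across and 6 mm thick; the bore, right through, is 21 mm; 0.1 kg, bottom-heavy. It starts standing on its flange. Flange down, it slips over a spigot with 1.5 mm of clearance all round and comes to rest on the plate. All sleeves are alike. Origin: centre of the underside of the flange; z up along the pipe. Three or four sleeves are present.
- sleeve1: tube-holder sleeve: an open aluminium pipe 32 mm outside, 52 mm tall overall, on a flat steel foot flange 46 mm across and 6 mm thick; the bore, right through, is 21 mm; 0.1 kg, bottom-heavy. It starts standing on its flange. Flange down, it slips over a spigot with 1.5 mm of clearance all round and comes to rest on the plate. All sleeves are alike. Origin: centre of the underside of the flange; z up along the pipe. Three or four sleeves are present.
- sleeve2: tube-holder sleeve: an open aluminium pipe 32 mm outside, 52 mm tall overall, on a flat steel foot flange 46 mm across and 6 mm thick; the bore, right through, is 21 mm; 0.1 kg, bottom-heavy. It starts standing on its flange. Flange down, it slips over a spigot with 1.5 mm of clearance all round and comes to rest on the plate. All sleeves are alike. Origin: centre of the underside of the flange; z up along the pipe. Three or four sleeves are present.
- sleeve3: tube-holder sleeve: an open aluminium pipe 32 mm outside, 52 mm tall overall, on a flat steel foot flange 46 mm across and 6 mm thick; the bore, right through, is 21 mm; 0.1 kg, bottom-heavy. It starts standing on its flange. Flange down, it slips over a spigot with 1.5 mm of clearance all round and comes to rest on the plate. All sleeves are alike. Origin: centre of the underside of the flange; z up along the pipe. Three or four sleeves are present.
- mallet: small soft-faced mallet, 0.25 kg, standing on one face of its head in the tool tray. Head: upright cylinder 40 mm in diameter, 64 mm tall. Handle: level square bar 18 x 18 mm, its middle 36 mm above the lower face, running from the head along -x to 123 mm from the head's axis. Origin: centre of the head's lower face; z up along the head.
- tool_tray: fixed grey tool tray, 180 (x) x 90 (y) mm, walls 14 mm high and 4 mm thick, floor 4 mm above the bench. Origin: centre of its underside.
- pin (a joint): the sprung locking pin in the boss on the platform, on the shaker's centre line 72 mm to -x of its origin: steel, head 22 mm in diameter and 6 mm thick. Value: how far it is driven down, 0 (up) to 0.014 m (home, its head about on the boss). It takes 6 to 8 N to drive and stays where it is left.
- pin_top (a point): centre of the top of the pin's head; 30 mm above the platform when up, 16 mm when home.
- jar: small closed glass jar, 38 mm across, 62 mm tall, not part of the job; it stands among the sleeves. Origin: centre of the underside.
- bottle: closed bottle, 60 mm across, 150 mm tall, not part of the job. Origin: centre of the underside.
- beaker: open glass beaker, 66 mm across, 80 mm tall, not part of the job. Origin: centre of the underside.
- mouse: white computer mouse, 100 x 58 x 30 mm, not part of the job. Origin: centre of the underside.
- marker: marker pen, 16 mm thick, lying, not part of the job. Origin: underside, middle.
- scanner: hand-held barcode scanner, white head 45 mm high on a black grip, about 165 x 70 mm, not part of the job. Origin: underside.
Things that resemble listed ones, but are neither listed nor needed, are in the scene too. Of the things that look like the shaker, take the one that is farthest to the robot's right at the start.

How it is judged:
By the outcome, as a careful person would: the job done as asked, in the order asked, and still so for the second after the job is handed in, with the robot touching nothing.
Of sleeve0, sleeve1, sleeve2, sleeve3 only 3 to 4 are there at a start; the rules pass over those that are not, and their reading is None.
At some moment in a run one of sleeve0, sleeve1, sleeve2, sleeve3, plate may be knocked a few centimetres aside while the robot is not near it.
It also fails if it takes over 200 s, if anything falls off the work surface, if the arm or the gripper's body presses on something with over 40 N, if the wrist force passes 120 N, or if a joint passes its speed limit or range.

## Robot

A 7-joint arm with a two-finger parallel gripper is mounted at the origin on the work surface. World frame = base frame: x ahead of the robot, y to its left, z up, the work surface at z = 0. Lengths are in m, angles in rad, forces in N, time in s.
With the tool pointing down it reaches from about 0.4 to 0.925 m from the base axis. Payload 5.6 kg.
Tool frame: the origin (TCP) lies at the very end of the fingers, on their centre line; the grasp point (between the pads) lies 19 mm behind it; z points along the fingers, y is the direction in which the jaws open and shut (so a half turn about z gives the same grasp; the last joint's range is limited). The gripper opens to 85 mm and grips with 20 to 120 N. Pads are 22 mm wide; open, the fingers measure 114 mm over their backs; the gripper's body (76 mm by 85 mm) begins 54 mm behind the grasp point. The pads swing forward as they close: fully open they stand 13 mm farther back than shut.
Start: joints at [1.075, 0.468, -0.012, 1.603, 0.006, 1.071, -0.056], TCP at [0.284, -0.585, 0.231] pointing down, gripper open.
Joint ranges: [-2.53, 2.53], [-0.31, 2.02], [-1.57, 1.55], [0.28, 2.44], [-1.29, 4.43], [0.15, 1.84], [-2.92, 2.92]. Speed limits (rad/s): [2.57, 2.57, 3.14, 3.14, 3.14, 3.14, 3.14].

## Interface

Orientations are given as a rotation vector (axis times angle).
In Python, from bench import readout, eyes, r gives the robot as it stands.
- The arm moves only by the tool servo_tool, never from a script. Its argument "increments" is a list of rows, each an object with "travel": the shift along the tool's x, y, z in units of 40 mm (1.0 is 40 mm), a list of three; "rot": the turn, a rotation vector about the tool's x, y, z in units of 6 degrees (1.0 is 6 degrees), a list of three; "fingers": the opening, from 0 (shut) to 1 (fully open). A call has 1 to 10 rows; each row shifts and turns the commanded pose from where the row before left it, along the tool's axes as they then stand; what a row does not reach is not made up. A row lasts 1/12 s, in which the tool goes at most 41.7 mm and 7.16 degrees, less where a joint would pass 70% of its speed; a pose out of reach is approached as far as the arm can. A call is refused whole if a number of a shift passes 1 or a number of a turn 1, either way. A call with a gripper value outside its range is refused whole. The fingers move at their own pace and stop on an object; "squeeze" is the grip in N (left out, the last holds). Time passes only in rows, so rows that do not move let the fingers close. It gives the time, the measured TCP pose, the force and the opening at its end, in the units of the state.
- readout.read_state(): the state, without advancing time (a new reading comes with each control period).
- eyes.grab_frame(name): name is "scene" or "top"; returns a dict with "color" (480x640x3 uint8, blue, green, red), "range_z" (480x640 float32, m along the optical axis (not along the pixel's ray), 0 where there is no reading), "vfov" (degrees; the focal length in pixels is half the picture's height over the tangent of half this angle, whatever the lens; pixels are square), "cx", "cy" (the principal point, pixels), "xyz" and "rotation" of the camera in the world. Camera axes: x right, y down, z forward; pixel columns grow to the right and rows downward; lengths in m; the calibration is good to about 2 mm. A picture is of the moment at which its call begins.
- r.finish_job(): hands the job in, once; it reports no verdict.
The state is a dict: "t": time; "q": joint angles; "joint_vel": joint speeds; "effort": joint torques, N m; "ee_pos": TCP position; "tcp_rot": TCP orientation; "ft_force": force on the tool from outside, world axes, zero at the start; "wrist_torque": the same for the moment, N m; "gripper_width": finger opening in m.
Only numpy, scipy, OpenCV 4.12 (cv2) and the standard library are available. Lean on these libraries where they do the work, as an engineer would, in place of code of your own. Each camera call takes 0.05 s, during which the arm holds its last target. There are 200 camera calls.

## Working session

There is one attempt and no reset: what is moved stays moved. The work goes in short steps, Python scripts to look and compute and a tool call to move; the robot and the scene stay as the last step left them, time stands still between calls to the robot, and variables do not carry over. Pictures are saved under pics/ and viewed, about 12 in all and at most 16, crops included, and the job is handed in when it is done.

Besides the shell and the picture viewer there is one more tool, called after "Emit:" as name(argument=value, ...), one argument or row to a line, values as JSON. servo_tool: Moves the arm, as the interface text tells. Its arguments: {"type":"object","properties":{"increments":{"type":"array","items":{"type":"object","properties":{"travel":{"type":"array","items":{"type":"number"}},"rot":{"type":"array","items":{"type":"number"}},"fingers":{"type":"number"}}}},"squeeze":{"type":"number"}},"required":["increments"]}

```bash
mkdir -p pics; ls
cat > h.py <<'E'
import numpy as np, cv2
from bench import readout, eyes, r
def grab(n):
    f=eyes.grab_frame(n); c=np.array(f["color"]); z=np.array(f["range_z"]); h=c.shape[0]
    fl=h/2/np.tan(np.radians(f["vfov"])/2)
    v,u=np.mgrid[0:480,0:640]
    P=np.stack([(u-f["cx"])/fl*z,(v-f["cy"])/fl*z,z],-1)
    R=np.array(f["rotation"]); R=R if R.shape==(3,3) else cv2.Rodrigues(R)[0]
    W=P@R.T+np.array(f["xyz"]); W[z==0]=np.nan
    return c,W,f
E
python3 - <<'E'
from h import *
s=readout.read_state(); print({k:np.round(v,3) for k,v in s.items()})
for n in("top","scene"):
    c,W,f=grab(n); cv2.imwrite(f"pics/{n}0.png",c); np.savez(f"/tmp/{n}0.npz",c=c,W=W)
    print(n,f["xyz"],f["vfov"],f["cx"],f["cy"],np.round(f["rotation"],3))
E
```

```text
pics
{'t': np.float64(0.0), 'q': array([ 1.075,  0.468, -0.012,  1.604,  0.006,  1.071, -0.056]), 'joint_vel': array([-0.002,  0.001, -0.001, -0.002, -0.002,  0.001, -0.   ]), 'effort': array([ 0.0000e+00, -5.3238e+01,  2.2000e-02, -2.5130e+01,  1.2000e-02,
        8.0000e-03,  0.0000e+00]), 'ee_pos': array([ 0.284, -0.584,  0.23 ]), 'tcp_rot': array([-3.06e+00, -7.05e-01,  1.00e-03]), 'ft_force': array([0.183, 0.048, 0.786]), 'wrist_torque': array([-0.035,  0.039, -0.008]), 'gripper_width': np.float64(0.085)}
top [ 0.24640526 -0.01867411  1.33231077] 51.04874698212675 314.2236851763604 245.98402704339102 [-2.032  2.198 -0.225]
scene [1.36465734 0.07024641 0.66675276] 48.47348946904397 315.12968337196924 233.1474385748484 [-1.54  -1.74   0.917]
```

View pics/top0.png

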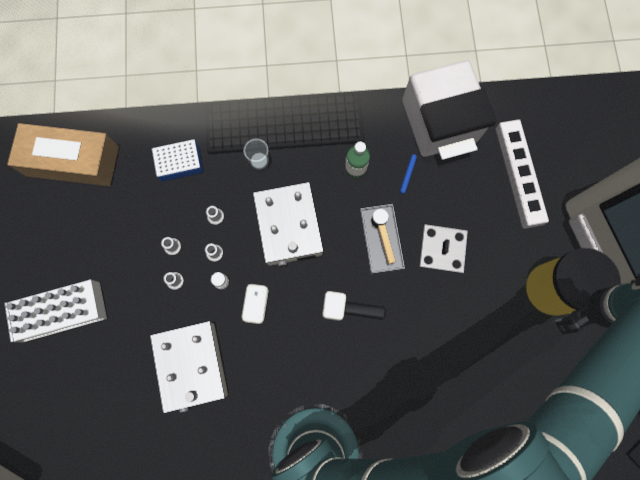

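View pics/scene0.png

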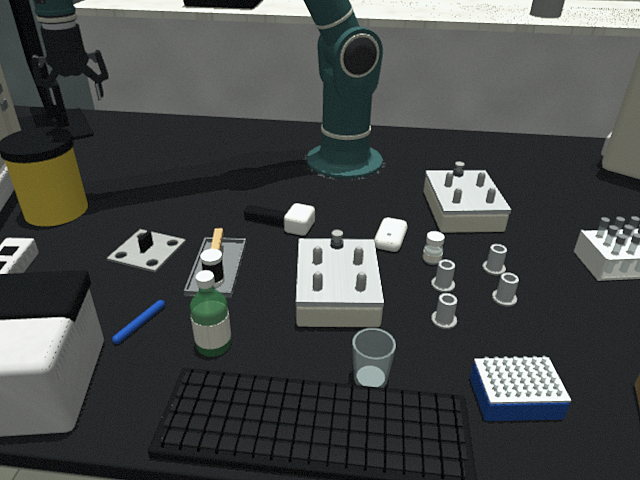

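The top view shows two shakers, at about px (288,222) and (188,367). Image right is the robot's right (-y), so the one at (288,222) is meant. The other things:
- four sleeves at (214,214), (171,245), (214,252) and (173,280)
- jar at (219,281)
- mallet in the tray at (381,238)
- plate at (444,248)

Next I'll measure these and confirm the shaker in a crop.

```bash
cat >> h.py <<'E'
from scipy import ndimage
from scipy.optimize import least_squares
def cloud(W,lo,hi,x0,x1,y0,y1):
    m=(W[...,2]>lo)&(W[...,2]<hi)&(W[...,0]>x0)&(W[...,0]<x1)&(W[...,1]>y0)&(W[...,1]<y1)
    return m
def blobs(W,m,n=6):
    l,k=ndimage.label(m); out=[]
    for i in range(1,k+1):
        p=W[l==i]
        if len(p)>=n:
            v,u=np.argwhere(l==i).mean(0); e=p.max(0)-p.min(0)
            print("uv %3d %3d n%4d mean"%(u,v,len(p)),p.mean(0).round(4),"ext",e.round(3), "mid",((p.max(0)+p.min(0))/2).round(4)); out.append(p)
    return out
E
python3 - <<'E'
from h import *
for n in("top","scene"):
    d=np.load(f"/tmp/{n}0.npz"); W=d["W"]
    for nm,uv in dict(top=dict(bench=(330,170),plat=(285,205),plate=(432,260),plat2=(185,355),slv=(214,214)),scene=dict(bench=(270,350),plat=(335,258))).get(n).items(): print(n,nm,W[uv[1],uv[0]].round(4))
    print(n,"tips");blobs(W,cloud(W,.085,.11,.3,.95,-.25,.15),4)
    print("sleeves");blobs(W,cloud(W,.040,.075,.3,.95,.12,.5),4)
    print("plate/fin");blobs(W,cloud(W,.030,.05,.3,.95,-.5,-.25),4)
    blobs(W,cloud(W,.003,.012,.45,.75,-.5,-.25),60)
    print("mallet");blobs(W,cloud(W,.036,.08,.3,.95,-.30,-.12),6)
d=np.load("/tmp/top0.npz")["c"]
cv2.imwrite("pics/crop0.png",cv2.resize(d[170:310,140:480],None,fx=2.35,fy=2.35,interpolation=cv2.INTER_CUBIC))
E
```

```text
top bench [ 7.353e-01 -1.000e-01 -6.000e-04]
top plat [0.624  0.0297 0.0656]
top plate [ 0.4591 -0.3523 -0.0014]
top plat2 [0.2604 0.303  0.0576]
top slv [0.6187 0.2188 0.0505]
top tips
uv 357 157 n 227 mean [ 0.7261 -0.1687  0.1   ] ext [0.057 0.058 0.025] mid [ 0.7342 -0.1713  0.0975]
uv 297 194 n  38 mean [ 0.641  -0.0056  0.0951] ext [0.015 0.014 0.02 ] mid [ 0.6416 -0.0054  0.0964]
uv 268 199 n  38 mean [0.6323 0.0694 0.0945] ext [0.014 0.016 0.017] mid [0.6324 0.0692 0.0933]
uv 302 222 n  42 mean [ 0.5658 -0.0139  0.096 ] ext [0.018 0.016 0.017] mid [ 0.5672 -0.0139  0.0949]
uv 273 228 n  42 mean [0.5569 0.0609 0.095 ] ext [0.016 0.016 0.017] mid [0.5578 0.0608 0.095 ]
uv 292 245 n  61 mean [0.5091 0.0175 0.0951] ext [0.022 0.021 0.013] mid [0.5093 0.018  0.0957]
sleeves
uv 108 146 n 111 mean [0.8268 0.4942 0.0585] ext [0.055 0.012 0.034] mid [0.8266 0.4938 0.0578]
uv 175 157 n1183 mean [0.7874 0.3171 0.0472] ext [0.097 0.127 0.023] mid [0.7878 0.3187 0.0517]
uv 246 151 n  20 mean [0.7842 0.1222 0.0585] ext [0.018 0.004 0.032] mid [0.7828 0.1221 0.057 ]
uv 212 211 n  88 mean [0
[... 2871 characters left out ...]
n [ 0.494  -0.3827  0.0365] ext [0.039 0.016 0.012] mid [ 0.4905 -0.3843  0.0359]
uv  63 394 n1072 mean [ 0.8977 -0.3434  0.0401] ext [0.192 0.073 0.02 ] mid [ 0.8542 -0.3555  0.04  ]
uv 145 252 n1260 mean [ 0.5043 -0.3814  0.0055] ext [0.11  0.138 0.009] mid [ 0.505  -0.3844  0.0075]
uv 196 268 n 146 mean [ 0.542  -0.2593  0.0062] ext [0.162 0.016 0.009] mid [ 0.5318 -0.259   0.0075]
uv 144 320 n 173 mean [ 0.706  -0.3046  0.0086] ext [0.093 0.04  0.008] mid [ 0.7019 -0.3038  0.0077]
mallet
uv 213 254 n 650 mean [ 0.557  -0.2157  0.0557] ext [0.143 0.047 0.035] mid [ 0.5271 -0.2173  0.0537]
uv 211 328 n 763 mean [ 0.7608 -0.162   0.0584] ext [0.042 0.06  0.044] mid [ 0.7495 -0.1691  0.058 ]
```

View pics/crop0.png

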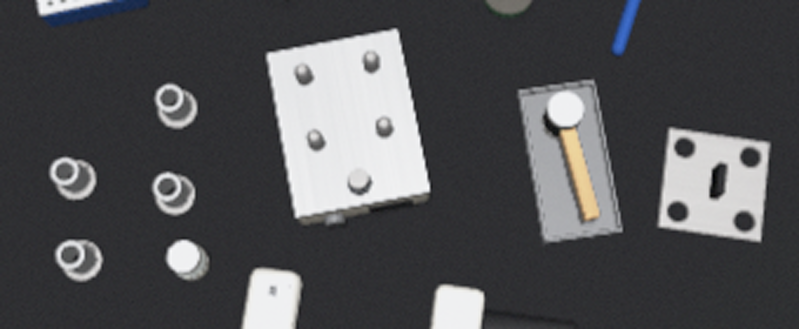

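The crop confirms the target shaker in the middle: four spigots, and the pin on the robot side. The tray with the mallet and the holed plate with its fin are to its right. Next are the plate and mallet yaws, plus a move helper.

```bash
cat >> h.py <<'E'
def tool():
    s=readout.read_state(); R=cv2.Rodrigues(np.array(s["tcp_rot"]))[0]; return s,np.array(s["ee_pos"]),R
def go(p,yaw):
    """print travel (units, in tool axes before turning / after turning) and rot units to get tool-x at yaw deg, pointing down"""
    s,p0,R=tool(); y=np.radians(yaw)
    T=np.array([[np.cos(y),np.sin(y),0],[np.sin(y),-np.cos(y),0],[0,0,-1.]])
    d=np.array(p)-p0
    print("at",p0.round(4),"yaw %.2f"%np.degrees(np.arctan2(R[1,0],R[0,0])),"tiltxy",(np.degrees(R[:2,2])).round(2),"F",np.round(s["ft_force"],1),"w",round(float(s["gripper_width"]),4),"t",round(float(s["t"]),2))
    print(" travel now",(R.T@d/.04).round(2)," travel after turn",(T.T@d/.04).round(2)," rot",(np.degrees(cv2.Rodrigues(R.T@T)[0].ravel())/6).round(2))
E
python3 - <<'E'
from h import *
for n in("top","scene"):
    d=np.load(f"/tmp/{n}0.npz"); W=d["W"]
    m=cloud(W,-.003,.02,.4,.6,-.47,-.3)&(d["c"].min(-1)>100); l,k=ndimage.label(m)
    i=np.argmax(ndimage.sum(m,l,range(1,k+1)))+1; p=W[l==i]; print(n,"plate z",np.nanmedian(p[:,2]).round(4),len(p),cv2.minAreaRect((p[:,:2]*1000).astype(np.float32)))
    p=W[cloud(W,.030,.05,.44,.55,-.43,-.33)]; print("fin",cv2.minAreaRect((p[:,:2]*1000).astype(np.float32)))
    p=W[cloud(W,.056,.08,.45,.65,-.28,-.15)]; print("head",len(p),p.mean(0).round(4),((p.max(0)+p.min(0))/2).round(4),np.ptp(p,0).round(3))
    p=W[cloud(W,.042,.053,.42,.56,-.28,-.15)]; print("handle",cv2.minAreaRect((p[:,:2]*1000).astype(np.float32)),p[:,2].max())
go((.49,-.385,.10),-7)
E
```

```text
top plate z 0.0061 1602 ((488.8369140625, -386.01568603515625), (119.09900665283203, 118.94669342041016), 77.0876235961914)
fin ((488.64715576171875, -385.3165588378906), (10.525702476501465, 35.93734359741211), 74.17820739746094)
head 188 [ 0.5739 -0.2155  0.0677] [ 0.5262 -0.2171  0.0657] [0.137 0.041 0.019]
handle ((508.3393859863281, -226.3069610595703), (110.02385711669922, 23.522144317626953), 12.453978538513184) 0.05297161651218807
scene plate z 0.0053 1412 ((484.3331298828125, -387.77001953125), (126.69708251953125, 129.7053680419922), 77.9155502319336)
fin ((490.8323974609375, -382.7233581542969), (12.973376274108887, 39.45055389404297), 76.8801498413086)
head 294 [ 0.5818 -0.2128  0.0657] [ 0.5772 -0.2135  0.0637] [0.043 0.04  0.015]
handle ((496.8441162109375, -227.23019409179688), (77.19762420654297, 18.57959747314453), 8.872611045837402) 0.051139878875988254
at [ 0.2841 -0.5841  0.2304] yaw 25.94 tiltxy [-0.04  0.08] F [ 0.8 -0.2 -0.5] w 0.0852 t 0.1
 travel now [ 6.81 -2.22  3.26]  travel after turn [ 4.5  -5.57  3.26]  rot [-0.01  0.01  5.49]
```

Run:
```python
from h import *
for n,b in(("top",(525,580,245,325)),("scene",(5,85,130,225))):
    W=np.load(f"/tmp/{n}0.npz")["W"][b[2]:b[3],b[0]:b[1]].reshape(-1,3); W=W[W[:,2]>.02]
    print(n,np.nanpercentile(W,[2,50,98],axis=0).round(3).tolist())
go((.4895,-.385,.10),-13)
```

```text
top [[0.262, -0.645, 0.026], [0.35, -0.604, 0.172], [0.421, -0.52, 0.34]]
scene [[0.309, -0.768, 0.025], [0.405, -0.631, 0.123], [0.432, -0.588, 0.181]]
at [ 0.2841 -0.5841  0.2304] yaw 25.94 tiltxy [-0.04  0.08] F [ 0.8 -0.2 -0.5] w 0.0852 t 0.1
 travel now [ 6.8  -2.22  3.26]  travel after turn [ 3.88 -6.01  3.26]  rot [-0.01  0.01  6.49]
```

Emit:
servo_tool(
  increments=[
    {"rot": [0, 0, 1]},
    {"rot": [0, 0, 1]},
    {"rot": [0, 0, 1]},
    {"rot": [0, 0, 1]},
    {"rot": [0, 0, 1]},
    {"rot": [0, 0, 1]},
    {"rot": [0, 0, 0.49]},
    {},
  ],
  squeeze=60,
)

```text
schema error: expected keys travel, rot, fingers
```

Emit:
servo_tool(
  increments=[
    {"travel": [0, -0.5, 0]},
    {"travel": [0, -0.9, 0]},
    {"travel": [0, -0.9, 0]},
    {"travel": [0, -0.9, 0]},
    {"travel": [0, -0.9, 0]},
    {"travel": [0.5, -0.9, 0]},
    {"travel": [0.7, -0.5, 0]},
    {"travel": [0.8, -0.51, 0]},
    {"travel": [0.8, 0, 0]},
    {"travel": [0.8, 0, 0]},
  ],
)

```text
schema error: expected keys travel, rot, fingers
```

Emit:
servo_tool(
  increments=[
    {"travel": [0.28, 0, 0.3]},
    {"travel": [0, 0, 0.8], "fingers": 0.6},
    {"travel": [0, 0, 0.8], "fingers": 0.6},
    {"travel": [0, 0, 0.8], "fingers": 0.6},
    {"travel": [0, 0, 0.5], "fingers": 0.6},
    {"fingers": 0.6},
    {"fingers": 0.6},
    {"fingers": 0.6},
  ],
)

```text
schema error: expected keys travel, rot, fingers
```

Run:
```python
from h import *
go((.4895,-.385,.012),-13)
for n in("top","scene"):
    c,W,f=grab(n); cv2.imwrite(f"pics/{n}1.png",c); np.savez(f"/tmp/{n}1.npz",c=c,W=W)
a=cv2.imread("pics/top1.png")[180:330,360:520]; b=cv2.imread("pics/scene1.png")[130:280,60:260]
cv2.imwrite("pics/c1.png",np.hstack([cv2.resize(a,(400,375)),cv2.resize(b,(400,375))]))
```

```text
at [ 0.2841 -0.5841  0.2304] yaw 25.94 tiltxy [-0.04  0.08] F [ 0.8 -0.2 -0.5] w 0.0852 t 0.1
 travel now [ 6.8  -2.22  5.46]  travel after turn [ 3.88 -6.01  5.46]  rot [-0.01  0.01  6.49]
```

View pics/c1.png

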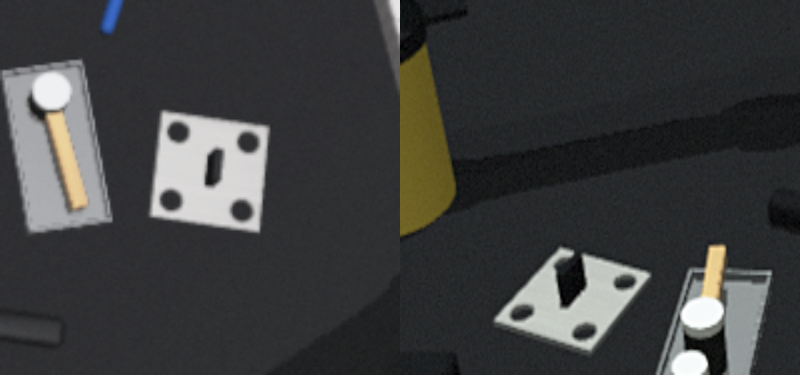

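The calls were refused because every row needs all three keys. The crop shows the plate untouched, with its fin at the crop centre (213,168). I'll resend complete rows.

Emit:
servo_tool(
  increments=[
    {"travel": [0, 0, 0], "rot": [0, 0, 1], "fingers": 1},
    {"travel": [0, 0, 0], "rot": [0, 0, 1], "fingers": 1},
    {"travel": [0, 0, 0], "rot": [0, 0, 1], "fingers": 1},
    {"travel": [0, 0, 0], "rot": [0, 0, 1], "fingers": 1},
    {"travel": [0, 0, 0], "rot": [0, 0, 1], "fingers": 1},
    {"travel": [0, 0, 0], "rot": [0, 0, 1], "fingers": 1},
    {"travel": [0, 0, 0], "rot": [0, 0, 0.49], "fingers": 1},
    {"travel": [0, 0, 0], "rot": [0, 0, 0], "fingers": 1},
  ],
  squeeze=60,
)

```text
t: 0.87
ee_pos: [0.2844, -0.5843, 0.231]
tcp_rot: [-3.121, 0.357, 0.001]
ft_force: [0.2, -0.3, 0.5]
gripper_width: 0.0855
```

Emit:
servo_tool(
  increments=[
    {"travel": [0, -0.5, 0], "rot": [0, 0, 0], "fingers": 1},
    {"travel": [0, -0.9, 0], "rot": [0, 0, 0], "fingers": 1},
    {"travel": [0, -0.9, 0], "rot": [0, 0, 0], "fingers": 1},
    {"travel": [0, -0.9, 0], "rot": [0, 0, 0], "fingers": 1},
    {"travel": [0, -0.9, 0], "rot": [0, 0, 0], "fingers": 1},
    {"travel": [0.5, -0.9, 0], "rot": [0, 0, 0], "fingers": 1},
    {"travel": [0.7, -0.5, 0], "rot": [0, 0, 0], "fingers": 1},
    {"travel": [0.8, -0.5, 0], "rot": [0, 0, 0], "fingers": 1},
    {"travel": [0.8, 0, 0], "rot": [0, 0, 0], "fingers": 1},
    {"travel": [0.8, 0, 0], "rot": [0, 0, 0], "fingers": 1},
  ],
)

```text
t: 1.7
ee_pos: [0.4808, -0.3815, 0.2317]
tcp_rot: [-3.122, 0.348, -0.001]
ft_force: [-1.0, -0.6, -0.6]
gripper_width: 0.0857
```

Emit:
servo_tool(
  increments=[
    {"travel": [0.28, 0, 0.3], "rot": [0, 0, 0], "fingers": 0.6},
    {"travel": [0, 0, 0.8], "rot": [0, 0, 0], "fingers": 0.6},
    {"travel": [0, 0, 0.8], "rot": [0, 0, 0], "fingers": 0.6},
    {"travel": [0, 0, 0.8], "rot": [0, 0, 0], "fingers": 0.6},
    {"travel": [0, 0, 0.5], "rot": [0, 0, 0], "fingers": 0.6},
    {"travel": [0, 0, 0], "rot": [0, 0, 0], "fingers": 0.6},
    {"travel": [0, 0, 0], "rot": [0, 0, 0], "fingers": 0.6},
    {"travel": [0, 0, 0], "rot": [0, 0, 0], "fingers": 0.6},
  ],
)

```text
t: 2.37
ee_pos: [0.4904, -0.3863, 0.1047]
tcp_rot: [3.12, -0.355, 0.003]
ft_force: [0.1, 1.6, -0.3]
gripper_width: 0.0514
```

Run:
```python
from h import *
go((.4895,-.385,.012),-13)
for n in("top","scene"):
    c,W,f=grab(n); cv2.imwrite(f"pics/{n}1.png",c); np.savez(f"/tmp/{n}1.npz",c=c,W=W)
a=cv2.imread("pics/top1.png")[180:330,360:520]; b=cv2.imread("pics/scene1.png")[130:280,60:260]
cv2.imwrite("pics/c2.png",np.hstack([cv2.resize(a,(400,375)),cv2.resize(b,(400,375))]))
```

```text
at [ 0.4904 -0.3863  0.1047] yaw -12.96 tiltxy [ 0.11 -0.08] F [ 0.1  1.6 -0.3] w 0.0514 t 2.37
 travel now [-0.03 -0.03  2.32]  travel after turn [-0.03 -0.03  2.32]  rot [ 0.01 -0.02  0.01]
```

View pics/c2.png

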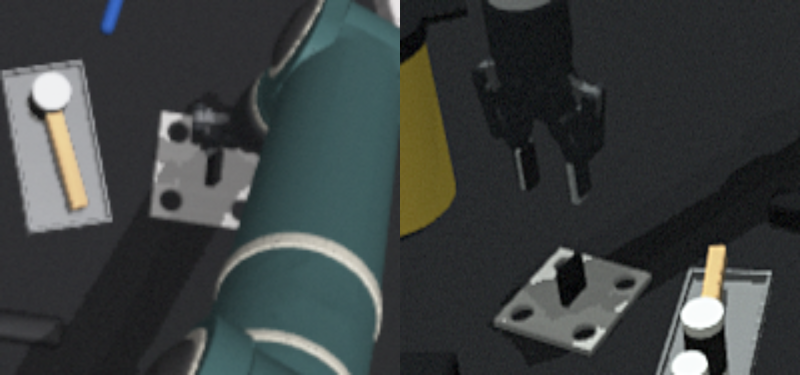

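The crop shows the fingers straddling the fin and lined up with it. Lower and grip.

Emit:
servo_tool(
  increments=[
    {"travel": [0, 0, 0.7], "rot": [0, 0, 0], "fingers": 0.6},
    {"travel": [-0.02, -0.02, 0.7], "rot": [0, 0, 0], "fingers": 0.6},
    {"travel": [0, 0, 0.5], "rot": [0, 0, 0], "fingers": 0.6},
    {"travel": [0, 0, 0.3], "rot": [0, 0, 0], "fingers": 0.6},
    {"travel": [0, 0, 0.07], "rot": [0, 0, 0], "fingers": 0.6},
    {"travel": [0, 0, 0], "rot": [0, 0, 0], "fingers": 0.6},
    {"travel": [0, 0, 0], "rot": [0, 0, 0], "fingers": 0.6},
  ],
)

```text
t: 3.05
ee_pos: [0.4899, -0.3854, 0.014]
tcp_rot: [3.12, -0.356, 0.003]
ft_force: [-0.4, -0.6, 0.3]
gripper_width: 0.0513
```

Emit:
servo_tool(
  increments=[
    {"travel": [0, 0, 0], "rot": [0, 0, 0], "fingers": 0},
    {"travel": [0, 0, 0], "rot": [0, 0, 0], "fingers": 0},
    {"travel": [0, 0, 0], "rot": [0, 0, 0], "fingers": 0},
    {"travel": [0, 0, 0], "rot": [0, 0, 0], "fingers": 0},
    {"travel": [0, 0, 0], "rot": [0, 0, 0], "fingers": 0},
    {"travel": [0, 0, 0], "rot": [0, 0, 0], "fingers": 0},
    {"travel": [0, 0, 0], "rot": [0, 0, 0], "fingers": 0},
  ],
)

```text
t: 3.63
ee_pos: [0.4895, -0.385, 0.0135]
tcp_rot: [3.121, -0.356, 0.002]
ft_force: [-0.9, 1.4, 6.3]
gripper_width: 0.0087
```

Emit:
servo_tool(
  increments=[
    {"travel": [0, 0, -0.3], "rot": [0, 0, 0], "fingers": 0},
    {"travel": [0, 0, -0.6], "rot": [0, 0, 0], "fingers": 0},
    {"travel": [0, 0, -0.9], "rot": [0, 0, 0], "fingers": 0},
    {"travel": [0, 0, -0.9], "rot": [0, 0, 0], "fingers": 0},
    {"travel": [0, 0, -0.9], "rot": [0, 0, 0], "fingers": 0},
    {"travel": [0, 0, -0.9], "rot": [0, 0, 0], "fingers": 0},
    {"travel": [0, 0, 0], "rot": [0, 0, 0], "fingers": 0},
    {"travel": [0, 0, 0], "rot": [0, 0, 0], "fingers": 0},
  ],
)

```text
t: 4.3
ee_pos: [0.4898, -0.3853, 0.1953]
tcp_rot: [3.119, -0.355, 0.007]
ft_force: [0.6, 0.6, -2.5]
gripper_width: 0.0091
```

Run:
```python
from h import *
go((.6023,.0288,.19),6.9)
```

```text
at [ 0.4898 -0.3853  0.1953] yaw -13.00 tiltxy [ 0.23 -0.16] F [ 0.6  0.6 -2.5] w 0.0091 t 4.3
 travel now [  0.41 -10.72   0.12]  travel after turn [ 4.04 -9.94  0.13]  rot [ 0.03 -0.04 -3.32]
```

Emit:
servo_tool(
  increments=[
    {"travel": [0, 0, 0], "rot": [0, 0, -0.6], "fingers": 0},
    {"travel": [0, 0, 0], "rot": [0, 0, -0.8], "fingers": 0},
    {"travel": [0, 0, 0], "rot": [0, 0, -0.8], "fingers": 0},
    {"travel": [0, 0, 0], "rot": [0, 0, -0.7], "fingers": 0},
    {"travel": [0, 0, 0], "rot": [0, 0, -0.42], "fingers": 0},
  ],
)

```text
t: 4.72
ee_pos: [0.4875, -0.3836, 0.19]
tcp_rot: [-3.132, -0.195, 0.006]
ft_force: [0.5, 0.1, -2.6]
gripper_width: 0.0087
```

Emit:
servo_tool(
  increments=[
    {"travel": [0.1, -0.3, 0], "rot": [0, 0, 0], "fingers": 0},
    {"travel": [0.3, -0.7, 0], "rot": [0, 0, 0], "fingers": 0},
    {"travel": [0.34, -0.84, 0], "rot": [0, 0, 0], "fingers": 0},
    {"travel": [0.34, -0.84, 0], "rot": [0, 0, 0], "fingers": 0},
    {"travel": [0.34, -0.84, 0], "rot": [0, 0, 0], "fingers": 0},
    {"travel": [0.34, -0.84, 0], "rot": [0, 0, 0], "fingers": 0},
    {"travel": [0.34, -0.84, 0], "rot": [0, 0, 0], "fingers": 0},
    {"travel": [0.34, -0.84, 0], "rot": [0, 0, 0], "fingers": 0},
    {"travel": [0.34, -0.84, 0], "rot": [0, 0, 0], "fingers": 0},
    {"travel": [0.34, -0.84, 0], "rot": [0, 0, 0], "fingers": 0},
  ],
)

```text
t: 5.55
ee_pos: [0.5743, -0.0601, 0.1911]
tcp_rot: [-3.135, -0.188, 0.005]
ft_force: [-0.2, 0.6, -3.5]
gripper_width: 0.0094
```

Emit:
servo_tool(
  increments=[
    {"travel": [0.34, -0.84, 0.13], "rot": [0, 0, 0], "fingers": 0},
    {"travel": [0.34, -0.84, 0.3], "rot": [0, 0, 0], "fingers": 0},
    {"travel": [0.2, -0.4, 0.3], "rot": [0, 0, 0], "fingers": 0},
    {"travel": [0.04, -0.1, 0.3], "rot": [0, 0, 0], "fingers": 0},
    {"travel": [0, 0, 0], "rot": [0, 0, 0], "fingers": 0},
    {"travel": [0, 0, 0], "rot": [0, 0, 0], "fingers": 0},
  ],
)

```text
t: 6.05
ee_pos: [0.5999, 0.0273, 0.1496]
tcp_rot: [3.135, 0.188, -0.007]
ft_force: [1.0, -0.6, -1.6]
gripper_width: 0.0085
```

```bash
cat >> h.py <<'E'
def snap(tag):
    o={}
    for n in("top","scene"):
        c,W,f=grab(n); o[n]=(c,W); cv2.imwrite(f"/tmp/{n}_{tag}.png",c); np.savez(f"/tmp/{n}_{tag}.npz",c=c,W=W)
    return o
def side(o,tag,bt,bs):
    a=o["top"][0][bt[2]:bt[3],bt[0]:bt[1]]; b=o["scene"][0][bs[2]:bs[3],bs[0]:bs[1]]
    cv2.imwrite(f"pics/{tag}.png",np.hstack([cv2.resize(a,(400,400)),cv2.resize(b,(400,400))]))
E
python3 - <<'E'
from h import *
go((.6023,.0288,.125),6.9)
o=snap("p"); side(o,"c3",(220,360,150,290),(260,420,170,330))
_,W=o["scene"]
m=cloud(W,.12,.155,.5,.72,-.08,.12)&(o["scene"][0].min(-1)>90); l,k=ndimage.label(m)
i=np.argmax(ndimage.sum(m,l,range(1,k+1)))+1; p=W[l==i]; print(len(p),p.mean(0).round(4),cv2.minAreaRect((p[:,:2]*1000).astype(np.float32)), np.nanpercentile(p[:,2],[5,50,95]))
print("tips");blobs(W,cloud(W,.085,.105,.4,.75,-.1,.15),4)
E
```

```text
at [0.5999 0.0273 0.1496] yaw 6.88 tiltxy [-0.24 -0.07] F [ 1.  -0.6 -1.6] w 0.0085 t 6.05
 travel now [ 0.07 -0.03  0.61]  travel after turn [ 0.06 -0.03  0.61]  rot [ 0.01  0.04 -0.  ]
1823 [0.6114 0.0282 0.1424] ((601.556396484375, 27.10000991821289), (122.11335754394531, 115.801513671875), 7.5612711906433105) [0.14064882 0.14238384 0.14402098]
tips
uv 317 253 n  42 mean [ 0.5751 -0.0124  0.0895] ext [0.01  0.017 0.011] mid [ 0.5741 -0.0122  0.0905]
uv 359 253 n  38 mean [0.5663 0.0651 0.0898] ext [0.011 0.015 0.01 ] mid [0.5659 0.0642 0.0901]
uv 317 276 n  91 mean [ 0.6481 -0.0033  0.093 ] ext [0.016 0.016 0.014] mid [ 0.6471 -0.0037  0.0922]
uv 361 277 n  88 mean [0.6395 0.072  0.0929] ext [0.015 0.016 0.016] mid [0.6376 0.0719 0.0933]
```

View pics/c3.png

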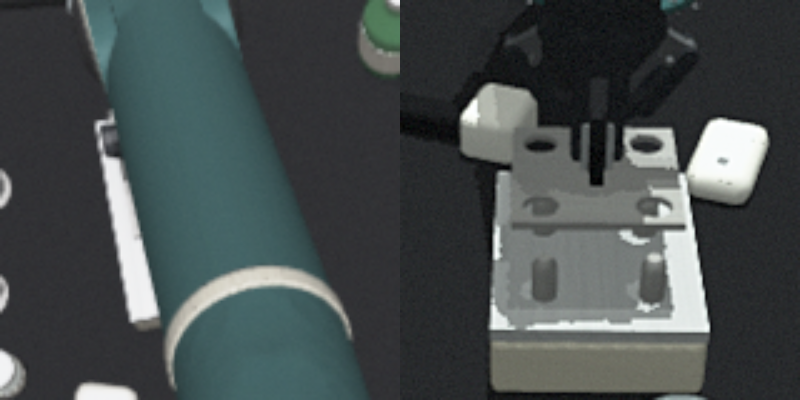

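The crop shows the plate held level above the spigots. The rear holes are at (540,146) and (646,146), the front ones at (541,206) and (655,206), each nearly over its spigot. I'll lower it to just above the tips.

Emit:
servo_tool(
  increments=[
    {"travel": [0.05, -0.04, 0.3], "rot": [0, 0.03, 0], "fingers": 0},
    {"travel": [0, 0, 0.3], "rot": [0, 0, 0], "fingers": 0},
    {"travel": [0, 0, 0.12], "rot": [0, 0, 0], "fingers": 0},
    {"travel": [0, 0, 0], "rot": [0, 0, 0], "fingers": 0},
    {"travel": [0, 0, 0], "rot": [0, 0, 0], "fingers": 0},
    {"travel": [0, 0, 0], "rot": [0, 0, 0], "fingers": 0},
  ],
)

```text
t: 6.65
ee_pos: [0.6037, 0.0297, 0.1226]
tcp_rot: [-3.136, -0.189, -0.005]
ft_force: [0.4, 0.2, -3.3]
gripper_width: 0.0087
```

Run:
```python
from h import *
go((.6017,.0292,.08),6.8)
o=snap("p2"); a=o["scene"][0][190:310,280:400]; cv2.imwrite("pics/c4.png",cv2.resize(a,(600,600),interpolation=cv2.INTER_CUBIC))
```

```text
at [0.6037 0.0297 0.1226] yaw 6.91 tiltxy [0.19 0.02] F [ 0.4  0.2 -3.3] w 0.0087 t 6.65
 travel now [-0.05  0.01  1.06]  travel after turn [-0.05  0.01  1.06]  rot [-0.   -0.03  0.02]
```

View pics/c4.png

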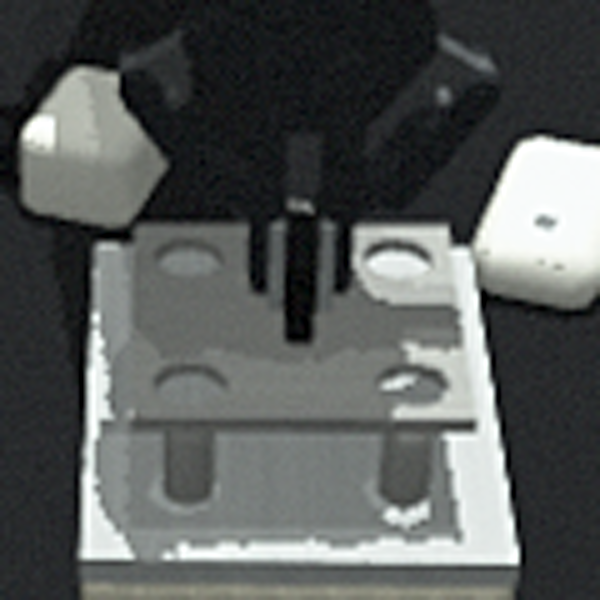

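The holes line up with the spigots sideways: hole (191,382) over spigot (189,480), and hole (411,384) over (406,480). I'll lower it and watch the force.

Emit:
servo_tool(
  increments=[
    {"travel": [-0.04, 0.01, 0.2], "rot": [0, -0.02, 0], "fingers": 0},
    {"travel": [0, 0, 0.2], "rot": [0, 0, 0], "fingers": 0},
    {"travel": [0, 0, 0.1], "rot": [0, 0, 0], "fingers": 0},
    {"travel": [0, 0, 0], "rot": [0, 0, 0], "fingers": 0},
    {"travel": [0, 0, 0], "rot": [0, 0, 0], "fingers": 0},
  ],
)

```text
t: 7.17
ee_pos: [0.6016, 0.0292, 0.1018]
tcp_rot: [-3.136, -0.19, 0.0]
ft_force: [0.4, 0.6, -1.8]
gripper_width: 0.0089
```

Emit:
servo_tool(
  increments=[
    {"travel": [0, 0, 0.1], "rot": [0, 0, 0], "fingers": 0},
    {"travel": [0, 0, 0.1], "rot": [0, 0, 0], "fingers": 0},
    {"travel": [0, 0, 0], "rot": [0, 0, 0], "fingers": 0},
    {"travel": [0, 0, 0], "rot": [0, 0, 0], "fingers": 0},
  ],
)

```text
t: 7.5
ee_pos: [0.6018, 0.0292, 0.0941]
tcp_rot: [-3.136, -0.19, -0.001]
ft_force: [-0.9, -0.3, -2.9]
gripper_width: 0.0088
```

Emit:
servo_tool(
  increments=[
    {"travel": [0, 0, 0.12], "rot": [0, 0, 0], "fingers": 0},
    {"travel": [0, 0, 0.12], "rot": [0, 0, 0], "fingers": 0},
    {"travel": [0, 0, 0.1], "rot": [0, 0, 0], "fingers": 0},
    {"travel": [0, 0, 0.05], "rot": [0, 0, 0], "fingers": 0},
    {"travel": [0, 0, 0], "rot": [0, 0, 0], "fingers": 0},
    {"travel": [0, 0, 0], "rot": [0, 0, 0], "fingers": 0},
  ],
)

```text
t: 8.0
ee_pos: [0.602, 0.0292, 0.0787]
tcp_rot: [-3.136, -0.19, -0.002]
ft_force: [0.7, -0.1, -3.4]
gripper_width: 0.009
```

Emit:
servo_tool(
  increments=[
    {"travel": [0, 0, 0.03], "rot": [0, 0, 0], "fingers": 0},
    {"travel": [0, 0, 0], "rot": [0, 0, 0], "fingers": 0},
    {"travel": [0, 0, 0], "rot": [0, 0, 0], "fingers": 0.45},
    {"travel": [0, 0, 0], "rot": [0, 0, 0], "fingers": 0.45},
    {"travel": [0, 0, 0], "rot": [0, 0, 0], "fingers": 0.45},
    {"travel": [0, 0, 0], "rot": [0, 0, 0], "fingers": 0.45},
    {"travel": [0, 0, 0], "rot": [0, 0, 0], "fingers": 0.45},
  ],
)

```text
t: 8.58
ee_pos: [0.6021, 0.0292, 0.0776]
tcp_rot: [-3.136, -0.19, -0.002]
ft_force: [-0.4, 0.4, -0.4]
gripper_width: 0.0383
```

Emit:
servo_tool(
  increments=[
    {"travel": [0, 0, -0.3], "rot": [0, 0, 0], "fingers": 0.45},
    {"travel": [0, 0, -0.8], "rot": [0, 0, 0], "fingers": 0.45},
    {"travel": [0, 0, -0.8], "rot": [0, 0, 0], "fingers": 0.45},
    {"travel": [0, 0, -0.8], "rot": [0, 0, 0], "fingers": 0.6},
    {"travel": [0, 0, -0.6], "rot": [0, 0, 0], "fingers": 0.6},
    {"travel": [0, 0, 0], "rot": [0, 0, 0], "fingers": 0.6},
  ],
)

```text
t: 9.08
ee_pos: [0.6053, 0.0296, 0.2167]
tcp_rot: [-3.136, -0.19, -0.019]
ft_force: [1.5, 1.0, 0.6]
gripper_width: 0.0515
```

Run:
```python
from h import *
o=snap("p3"); c,W=o["scene"]
m=cloud(W,.067,.076,.5,.72,-.08,.12); blobs(W,m,100)
m=cloud(W,.055,.067,.4,.72,-.08,.12); blobs(W,m,60)
print("fin");blobs(W,cloud(W,.09,.11,.57,.63,.0,.06),4)
print("slv");blobs(W,cloud(W,.040,.06,.43,.7,.18,.4),20); blobs(o["top"][1],cloud(o["top"][1],.040,.06,.43,.7,.18,.4),20)
go((.5265,.231,.10),6.8)
```

```text
uv 338 275 n2068 mean [0.6111 0.0301 0.0704] ext [0.13  0.127 0.009] mid [0.6041 0.03   0.0715]
uv 337 274 n2564 mean [0.5976 0.0286 0.0637] ext [0.205 0.169 0.012] mid [0.5839 0.0272 0.061 ]
fin
uv 338 260 n 107 mean [0.6087 0.0297 0.1013] ext [0.039 0.013 0.017] mid [0.604  0.0297 0.0991]
slv
uv 434 243 n 119 mean [0.4591 0.2134 0.051 ] ext [0.02  0.033 0.019] mid [0.4559 0.2149 0.0502]
uv 498 250 n 176 mean [0.4626 0.3396 0.0473] ext [0.038 0.031 0.014] mid [0.4602 0.3398 0.047 ]
uv 446 266 n 188 mean [0.5297 0.2314 0.0475] ext [0.032 0.03  0.014] mid [0.5289 0.2315 0.0473]
uv 509 280 n 217 mean [0.5559 0.3441 0.0474] ext [0.034 0.032 0.013] mid [0.554  0.3449 0.0467]
uv 447 301 n 224 mean [0.6317 0.2249 0.0478] ext [0.032 0.03  0.014] mid [0.63  0.225 0.047]
uv 212 211 n  88 mean [0.6266 0.2227 0.0496] ext [0.03  0.032 0.016] mid [0.6267 0.2238 0.0481]
uv 167 242 n  92 mean [0.5514 0.342  0.0497] ext [0.031 0.03  0.018] mid [0.5514 0.3418 0.0491]
uv 211 249 n  87 mean [0.5249 0.2294 0.0504] ext [0.032 0.032 0.017] mid [0.525  0.2302 0.0485]
uv 170 277 n  94 mean [0.4581 0.3373 0.0495] ext [0.031 0.032 0.017] mid [0.4581 0.338  0.0488]
at [0.6025 0.0292 0.2115] yaw 6.91 tiltxy [0.24 0.01] F [ 0.1  0.1 -0.2] w 0.0512 t 9.18
 travel now [-1.29 -5.24  2.78]  travel after turn [-1.29 -5.23  2.79]  rot [ 0.   -0.04  0.02]
```

The plate is seated, with its top at 0.0704 and its fin at the seat. Next is sleeve a at (.6275,.2243), for spigot 2.

Run:
```python
from h import *
go((.6275,.2243,.09),6.8)
```

```text
at [0.6025 0.0292 0.2115] yaw 6.91 tiltxy [0.24 0.01] F [ 0.1  0.1 -0.2] w 0.0512 t 9.18
 travel now [ 1.2  -4.77  3.04]  travel after turn [ 1.2  -4.77  3.04]  rot [ 0.   -0.04  0.02]
```

Emit:
servo_tool(
  increments=[
    {"travel": [0.1, -0.37, 0], "rot": [0, -0.04, 0.02], "fingers": 0.6},
    {"travel": [0.2, -0.8, 0], "rot": [0, 0, 0], "fingers": 0.6},
    {"travel": [0.2, -0.8, 0], "rot": [0, 0, 0], "fingers": 0.6},
    {"travel": [0.2, -0.8, 0], "rot": [0, 0, 0], "fingers": 0.6},
    {"travel": [0.2, -0.8, 0.3], "rot": [0, 0, 0], "fingers": 0.6},
    {"travel": [0.2, -0.8, 0.7], "rot": [0, 0, 0], "fingers": 0.6},
    {"travel": [0.1, -0.4, 0.8], "rot": [0, 0, 0], "fingers": 0.6},
    {"travel": [0, 0, 0.8], "rot": [0, 0, 0], "fingers": 0.6},
    {"travel": [0, 0, 0.44], "rot": [0, 0, 0], "fingers": 0.6},
    {"travel": [0, 0, 0], "rot": [0, 0, 0], "fingers": 0.6},
  ],
)

```text
t: 10.02
ee_pos: [0.6218, 0.2218, 0.0822]
tcp_rot: [3.132, 0.188, -0.023]
ft_force: [-0.2, -1.1, -0.5]
gripper_width: 0.0514
```

Run:
```python
from h import *
go((.6275,.2243,.018),6.8)
o=snap("a"); side(o,"c5",(150,290,180,320),(390,530,190,330))
blobs(o["scene"][1],cloud(o["scene"][1],.040,.06,.58,.7,.18,.28),4)
```

```text
at [0.6218 0.2218 0.0822] yaw 6.87 tiltxy [-0.82 -0.27] F [-0.2 -1.1 -0.5] w 0.0514 t 10.02
 travel now [ 0.17 -0.05  1.6 ]  travel after turn [ 0.15 -0.04  1.6 ]  rot [0.03 0.14 0.01]
uv 447 301 n 228 mean [0.6314 0.2252 0.0476] ext [0.034 0.032 0.013] mid [0.6292 0.2257 0.047 ]
```

View pics/c5.png

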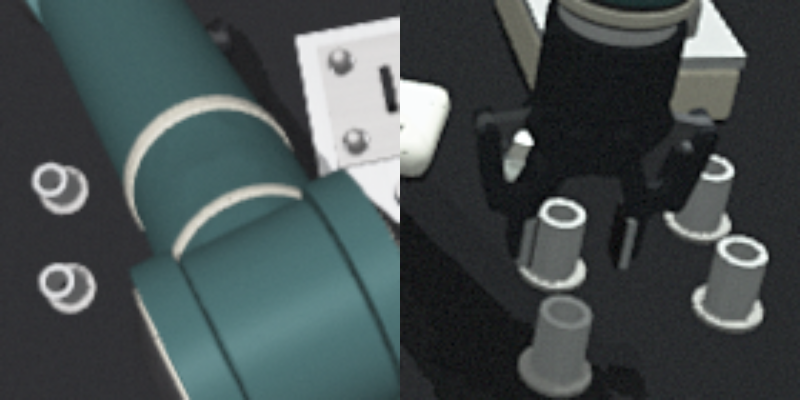

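The crop shows the fingers straddling sleeve a at (562,345). The arm hadn't settled, so I'll settle it and then finish the approach.

Emit:
servo_tool(
  increments=[
    {"travel": [0, 0, 0], "rot": [0, 0, 0], "fingers": 0.6},
    {"travel": [0, 0, 0], "rot": [0, 0, 0], "fingers": 0.6},
    {"travel": [0, 0, 0], "rot": [0, 0, 0], "fingers": 0.6},
  ],
)

```text
t: 10.37
ee_pos: [0.6275, 0.2231, 0.0908]
tcp_rot: [-3.136, -0.185, 0.001]
ft_force: [-0.1, -0.1, -0.2]
gripper_width: 0.051
```

Run:
```python
from h import *
go((.6275,.2243,.018),6.8)
```

```text
at [0.6275 0.2231 0.0908] yaw 6.77 tiltxy [-0.02  0.03] F [-0.1 -0.1 -0.2] w 0.051 t 10.37
 travel now [ 0.01 -0.03  1.82]  travel after turn [ 0.   -0.03  1.82]  rot [-0.01  0.   -0.01]
```

Emit:
servo_tool(
  increments=[
    {"travel": [0, -0.03, 0.6], "rot": [0, 0, 0], "fingers": 0.6},
    {"travel": [0, 0, 0.6], "rot": [0, 0, 0], "fingers": 0.6},
    {"travel": [0, 0, 0.4], "rot": [0, 0, 0], "fingers": 0.6},
    {"travel": [0, 0, 0.22], "rot": [0, 0, 0], "fingers": 0.6},
    {"travel": [0, 0, 0], "rot": [0, 0, 0], "fingers": 0.6},
    {"travel": [0, 0, 0], "rot": [0, 0, 0], "fingers": 0.6},
    {"travel": [0, 0, 0], "rot": [0, 0, 0], "fingers": 0},
    {"travel": [0, 0, 0], "rot": [0, 0, 0], "fingers": 0},
    {"travel": [0, 0, 0], "rot": [0, 0, 0], "fingers": 0},
    {"travel": [0, 0, 0], "rot": [0, 0, 0], "fingers": 0},
  ],
  squeeze=40,
)

```text
t: 11.2
ee_pos: [0.6274, 0.2248, 0.0181]
tcp_rot: [-3.135, -0.186, 0.0]
ft_force: [-0.6, 0.2, 6.4]
gripper_width: 0.0316
```

Emit:
servo_tool(
  increments=[
    {"travel": [0, 0, 0], "rot": [0, 0, 0], "fingers": 0},
    {"travel": [0, 0, 0], "rot": [0, 0, 0], "fingers": 0},
    {"travel": [0, 0, -0.4], "rot": [0, 0, 0], "fingers": 0},
    {"travel": [0, 0, -0.8], "rot": [0, 0, 0], "fingers": 0},
    {"travel": [0, 0, -0.9], "rot": [0, 0, 0], "fingers": 0},
    {"travel": [0, 0, -0.9], "rot": [0, 0, 0], "fingers": 0},
    {"travel": [0, 0, -0.9], "rot": [0, 0, 0], "fingers": 0},
    {"travel": [0, 0, -0.4], "rot": [0, 0, 0], "fingers": 0},
    {"travel": [0, 0, 0], "rot": [0, 0, 0], "fingers": 0},
    {"travel": [0, 0, 0], "rot": [0, 0, 0], "fingers": 0},
  ],
)

```text
t: 12.03
ee_pos: [0.6268, 0.2244, 0.19]
tcp_rot: [-3.136, -0.186, 0.001]
ft_force: [0.2, 0.4, -1.9]
gripper_width: 0.0316
```

Emit:
servo_tool(
  increments=[
    {"travel": [-0.03, 0.4, 0], "rot": [0, 0, 0], "fingers": 0},
    {"travel": [-0.06, 0.8, 0], "rot": [0, 0, 0], "fingers": 0},
    {"travel": [-0.06, 0.8, 0], "rot": [0, 0, 0], "fingers": 0},
    {"travel": [-0.06, 0.8, 0], "rot": [0, 0, 0], "fingers": 0},
    {"travel": [-0.03, 0.6, 0.2], "rot": [0, 0, 0], "fingers": 0},
    {"travel": [-0.03, 0.42, 0.4], "rot": [0, 0, 0], "fingers": 0},
    {"travel": [0, 0, 0.4], "rot": [0, 0, 0], "fingers": 0},
    {"travel": [0, 0, 0], "rot": [0, 0, 0], "fingers": 0},
    {"travel": [0, 0, 0], "rot": [0, 0, 0], "fingers": 0},
    {"travel": [0, 0, 0], "rot": [0, 0, 0], "fingers": 0},
  ],
)

```text
t: 12.87
ee_pos: [0.6335, 0.0718, 0.1479]
tcp_rot: [-3.136, -0.188, 0.007]
ft_force: [0.0, -0.2, -1.1]
gripper_width: 0.0312
```

Run:
```python
from h import *
go((.635,.0714,.135),6.8)
o=snap("a2"); W=o["scene"][1]
print("held rim");blobs(W,cloud(W,.15,.18,.58,.7,.03,.12)&(o["scene"][0].min(-1)>60),6)
print("tips");blobs(W,cloud(W,.085,.105,.5,.75,-.1,.15),4)
a=o["scene"][0][190:310,290:410]; cv2.imwrite("pics/c6.png",cv2.resize(a,(600,600),interpolation=cv2.INTER_CUBIC))
```

```text
at [0.6335 0.0718 0.1479] yaw 6.85 tiltxy [-0.24 -0.  ] F [ 0.  -0.2 -1.1] w 0.0312 t 12.87
 travel now [0.04 0.01 0.32]  travel after turn [0.04 0.01 0.32]  rot [-0.    0.04  0.01]
held rim
uv 365 233 n  71 mean [0.6266 0.0726 0.175 ] ext [0.02  0.021 0.012] mid [0.6322 0.073  0.174 ]
uv 364 245 n 274 mean [0.6478 0.0726 0.1648] ext [0.017 0.03  0.03 ] mid [0.6448 0.0725 0.1649]
uv 382 240 n  13 mean [0.6366 0.1013 0.1698] ext [0.004 0.002 0.019] mid [0.6367 0.1013 0.1689]
uv 352 244 n  51 mean [0.6466 0.0528 0.1648] ext [0.007 0.01  0.029] mid [0.6465 0.0512 0.1647]
uv 376 244 n  42 mean [0.6425 0.0927 0.165 ] ext [0.007 0.006 0.026] mid [0.642  0.0923 0.165 ]
tips
uv 337 234 n  79 mean [0.5135 0.0193 0.0934] ext [0.023 0.02  0.012] mid [0.512  0.0191 0.091 ]
uv 317 250 n  77 mean [ 0.5727 -0.0119  0.0931] ext [0.013 0.017 0.015] mid [ 0.5715 -0.0121  0.0931]
uv 338 262 n 101 mean [0.611  0.0299 0.0988] ext [0.037 0.013 0.019] mid [0.605  0.0298 0.0956]
uv 317 276 n  84 mean [ 0.6479 -0.0034  0.0937] ext [0.017 0.016 0.015] mid [ 0.646  -0.0038  0.0929]
uv 361 277 n  89 mean [0.6396 0.0719 0.0929] ext [0.013 0.016 0.015] mid [0.6382 0.0719 0.0925]
```

View pics/c6.png

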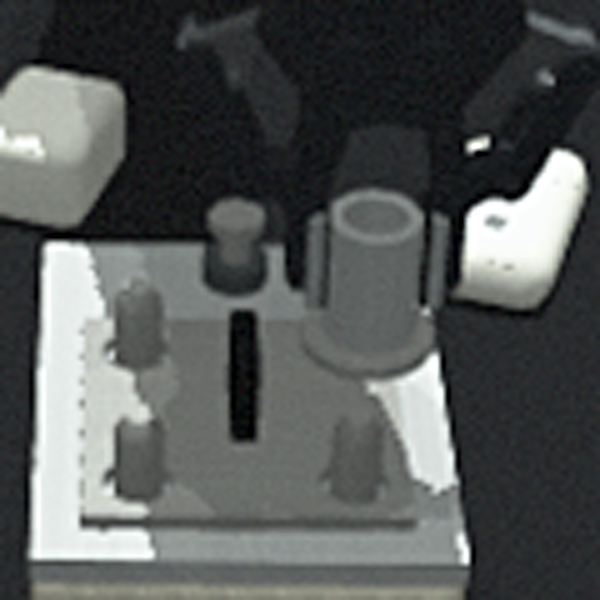

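The crop shows sleeve a held upright just behind and above spigot 2 (355,455). Measured in the same camera it sits about 1 mm too far in +x and +y, so I'll trim that and lower slowly.

Emit:
servo_tool(
  increments=[
    {"travel": [-0.02, 0.02, 0.2], "rot": [0, 0.02, 0], "fingers": 0},
    {"travel": [0, 0, 0.3], "rot": [0, 0, 0], "fingers": 0},
    {"travel": [0, 0, 0.2], "rot": [0, 0, 0], "fingers": 0},
    {"travel": [0, 0, 0.2], "rot": [0, 0, 0], "fingers": 0},
    {"travel": [0, 0, 0], "rot": [0, 0, 0], "fingers": 0},
    {"travel": [0, 0, 0], "rot": [0, 0, 0], "fingers": 0},
  ],
)

```text
t: 13.47
ee_pos: [0.6326, 0.0705, 0.1113]
tcp_rot: [3.136, 0.187, -0.004]
ft_force: [0.3, 0.6, -0.1]
gripper_width: 0.0313
```

Emit:
servo_tool(
  increments=[
    {"travel": [0, 0, 0.05], "rot": [0, 0, 0], "fingers": 0},
    {"travel": [0, 0, 0.05], "rot": [0, 0, 0], "fingers": 0},
    {"travel": [0, 0, 0], "rot": [0, 0, 0], "fingers": 0},
  ],
)

```text
t: 13.72
ee_pos: [0.633, 0.0703, 0.108]
tcp_rot: [3.136, 0.186, -0.002]
ft_force: [0.3, 0.0, -1.3]
gripper_width: 0.0314
```

Emit:
servo_tool(
  increments=[
    {"travel": [0, 0, 0.12], "rot": [0, 0, 0], "fingers": 0},
    {"travel": [0, 0, 0.12], "rot": [0, 0, 0], "fingers": 0},
    {"travel": [0, 0, 0.1], "rot": [0, 0, 0], "fingers": 0},
    {"travel": [0, 0, 0.08], "rot": [0, 0, 0], "fingers": 0},
    {"travel": [0, 0, 0], "rot": [0, 0, 0], "fingers": 0},
    {"travel": [0, 0, 0], "rot": [0, 0, 0], "fingers": 0},
  ],
)

```text
t: 14.22
ee_pos: [0.6329, 0.0704, 0.091]
tcp_rot: [3.136, 0.186, -0.003]
ft_force: [-0.2, -0.3, -0.4]
gripper_width: 0.031
```

Emit:
servo_tool(
  increments=[
    {"travel": [0, 0, 0.03], "rot": [0, 0, 0], "fingers": 0},
    {"travel": [0, 0, 0], "rot": [0, 0, 0], "fingers": 0.52},
    {"travel": [0, 0, 0], "rot": [0, 0, 0], "fingers": 0.52},
    {"travel": [0, 0, 0], "rot": [0, 0, 0], "fingers": 0.52},
    {"travel": [0, 0, 0], "rot": [0, 0, 0], "fingers": 0.52},
    {"travel": [0, 0, 0], "rot": [0, 0, 0], "fingers": 0.52},
    {"travel": [0, 0, -0.3], "rot": [0, 0, 0], "fingers": 0.52},
    {"travel": [0, 0, -0.8], "rot": [0, 0, 0], "fingers": 0.52},
    {"travel": [0, 0, -0.8], "rot": [0, 0, 0], "fingers": 0.52},
    {"travel": [0, 0, -0.6], "rot": [0, 0, 0], "fingers": 0.6},
  ],
)

```text
t: 15.05
ee_pos: [0.6339, 0.0707, 0.1936]
tcp_rot: [-3.136, -0.186, -0.002]
ft_force: [0.7, 0.1, 0.5]
gripper_width: 0.0509
```

Run:
```python
from h import *
o=snap("a3"); W=o["scene"][1]
print("placed");blobs(W,cloud(W,.09,.14,.5,.7,-.05,.13),20)
print("slv");blobs(W,cloud(W,.040,.06,.43,.7,.18,.4),20); blobs(o["top"][1],cloud(o["top"][1],.040,.06,.43,.7,.18,.4),20)
go((.552,.343,.09),6.8)
```

```text
placed
uv 336 233 n  72 mean [0.5126 0.019  0.0938] ext [0.023 0.02  0.006] mid [0.5114 0.0189 0.0934]
uv 317 249 n  57 mean [ 0.5717 -0.0119  0.0948] ext [0.014 0.017 0.01 ] mid [ 0.5712 -0.0123  0.0951]
uv 358 250 n  56 mean [0.563  0.0631 0.0949] ext [0.017 0.016 0.009] mid [0.5606 0.063  0.095 ]
uv 338 260 n 108 mean [0.609  0.0298 0.1012] ext [0.037 0.013 0.016] mid [0.6049 0.0298 0.0983]
uv 361 269 n 432 mean [0.6408 0.0706 0.1107] ext [0.033 0.032 0.036] mid [0.6371 0.0706 0.1078]
uv 317 275 n  69 mean [ 0.6474 -0.0033  0.095 ] ext [0.016 0.016 0.01 ] mid [ 0.6462 -0.0038  0.095 ]
slv
uv 434 243 n 131 mean [0.4592 0.2135 0.0508] ext [0.019 0.033 0.02 ] mid [0.4568 0.2147 0.0499]
uv 498 250 n 174 mean [0.4624 0.3394 0.0474] ext [0.037 0.03  0.014] mid [0.4611 0.3396 0.047 ]
uv 446 266 n 191 mean [0.5299 0.2313 0.0475] ext [0.035 0.031 0.013] mid [0.5285 0.2315 0.0466]
uv 509 280 n 211 mean [0.5558 0.3439 0.0475] ext [0.034 0.031 0.014] mid [0.5542 0.3441 0.0469]
uv 167 242 n  89 mean [0.5513 0.3416 0.0502] ext [0.03  0.031 0.017] mid [0.5517 0.3418 0.0484]
uv 211 249 n  87 mean [0.525  0.2298 0.0501] ext [0.032 0.032 0.017] mid [0.5255 0.2299 0.0485]
uv 170 277 n  87 mean [0.4585 0.3381 0.0503] ext [0.029 0.032 0.016] mid [0.4581 0.3379 0.048 ]
at [0.6363 0.0711 0.1965] yaw 6.80 tiltxy [0.51 0.07] F [ 0.1  0.8 -0.1] w 0.0514 t 15.15
 travel now [-1.31 -7.    2.65]  travel after turn [-1.29 -7.    2.66]  rot [-0.   -0.09 -0.  ]
```

Emit:
servo_tool(
  increments=[
    {"travel": [-0.1, -0.4, 0], "rot": [0, 0, 0], "fingers": 0.6},
    {"travel": [-0.16, -0.85, 0], "rot": [0, 0, 0], "fingers": 0.6},
    {"travel": [-0.16, -0.85, 0], "rot": [0, 0, 0], "fingers": 0.6},
    {"travel": [-0.16, -0.85, 0], "rot": [0, 0, 0], "fingers": 0.6},
    {"travel": [-0.16, -0.85, 0], "rot": [0, 0, 0], "fingers": 0.6},
    {"travel": [-0.16, -0.85, 0], "rot": [0, 0, 0], "fingers": 0.6},
    {"travel": [-0.16, -0.85, 0], "rot": [0, 0, 0], "fingers": 0.6},
    {"travel": [-0.16, -0.85, 0.2], "rot": [0, 0, 0], "fingers": 0.6},
    {"travel": [-0.1, -0.5, 0.3], "rot": [0, 0, 0], "fingers": 0.6},
    {"travel": [0, -0.17, 0.6], "rot": [0, 0, 0], "fingers": 0.6},
  ],
)

```text
t: 15.98
ee_pos: [0.5458, 0.3496, 0.1488]
tcp_rot: [-3.13, -0.196, -0.004]
ft_force: [0.6, 0.7, 0.3]
gripper_width: 0.0515
```

Emit:
servo_tool(
  increments=[
    {"travel": [0, 0, 0.6], "rot": [0, 0, 0], "fingers": 0.6},
    {"travel": [0, 0, 0.6], "rot": [0, 0, 0], "fingers": 0.6},
    {"travel": [0, 0, 0.3], "rot": [0, 0, 0], "fingers": 0.6},
    {"travel": [0, 0, 0], "rot": [0, 0, 0], "fingers": 0.6},
    {"travel": [0, 0, 0], "rot": [0, 0, 0], "fingers": 0.6},
    {"travel": [0, 0, 0], "rot": [0, 0, 0], "fingers": 0.6},
    {"travel": [0, 0, 0], "rot": [0, 0, 0], "fingers": 0.6},
  ],
)

```text
t: 16.57
ee_pos: [0.5484, 0.3435, 0.0881]
tcp_rot: [-3.135, -0.186, -0.003]
ft_force: [-0.2, -0.2, -0.0]
gripper_width: 0.0518
```

Run:
```python
from h import *
go((.5506,.3437,.018),6.8)
o=snap("b0");W=o["scene"][1]; blobs(W,cloud(W,.040,.06,.43,.7,.18,.4),20)
```

```text
at [0.5484 0.3435 0.0881] yaw 6.78 tiltxy [0.09 0.09] F [-0.2 -0.2 -0. ] w 0.0518 t 16.57
 travel now [0.05 0.   1.75]  travel after turn [0.05 0.   1.75]  rot [-0.01 -0.02 -0.  ]
uv 434 243 n 126 mean [0.459  0.2136 0.0508] ext [0.02  0.033 0.02 ] mid [0.4565 0.215  0.0499]
uv 504 251 n  23 mean [0.4668 0.3515 0.0486] ext [0.018 0.008 0.012] mid [0.4647 0.3512 0.047 ]
uv 446 266 n 193 mean [0.5298 0.2315 0.0475] ext [0.035 0.03  0.013] mid [0.5292 0.2314 0.0466]
uv 509 280 n 211 mean [0.5558 0.3442 0.0475] ext [0.033 0.033 0.013] mid [0.5536 0.3448 0.0467]
```

Emit:
servo_tool(
  increments=[
    {"travel": [0.05, 0, 0.6], "rot": [0, 0, 0], "fingers": 0.6},
    {"travel": [0, 0, 0.6], "rot": [0, 0, 0], "fingers": 0.6},
    {"travel": [0, 0, 0.4], "rot": [0, 0, 0], "fingers": 0.6},
    {"travel": [0, 0, 0.15], "rot": [0, 0, 0], "fingers": 0.6},
    {"travel": [0, 0, 0], "rot": [0, 0, 0], "fingers": 0.6},
    {"travel": [0, 0, 0], "rot": [0, 0, 0], "fingers": 0.6},
    {"travel": [0, 0, 0], "rot": [0, 0, 0], "fingers": 0},
    {"travel": [0, 0, 0], "rot": [0, 0, 0], "fingers": 0},
    {"travel": [0, 0, 0], "rot": [0, 0, 0], "fingers": 0},
    {"travel": [0, 0, 0], "rot": [0, 0, 0], "fingers": 0},
  ],
)

```text
t: 17.5
ee_pos: [0.5503, 0.344, 0.0181]
tcp_rot: [-3.135, -0.186, -0.002]
ft_force: [-0.4, -0.2, 6.2]
gripper_width: 0.0316
```

Emit:
servo_tool(
  increments=[
    {"travel": [0, 0, 0], "rot": [0, 0, 0], "fingers": 0},
    {"travel": [0, 0, 0], "rot": [0, 0, 0], "fingers": 0},
    {"travel": [0, 0, -0.4], "rot": [0, 0, 0], "fingers": 0},
    {"travel": [0, 0, -0.8], "rot": [0, 0, 0], "fingers": 0},
    {"travel": [0, 0, -0.9], "rot": [0, 0, 0], "fingers": 0},
    {"travel": [0, 0, -0.9], "rot": [0, 0, 0], "fingers": 0},
    {"travel": [0, 0, -0.9], "rot": [0, 0, 0], "fingers": 0},
    {"travel": [0, 0, -0.4], "rot": [0, 0, 0], "fingers": 0},
    {"travel": [0, 0, 0], "rot": [0, 0, 0], "fingers": 0},
    {"travel": [0, 0, 0], "rot": [0, 0, 0], "fingers": 0},
  ],
)

```text
t: 18.33
ee_pos: [0.5497, 0.3433, 0.1894]
tcp_rot: [-3.135, -0.186, -0.001]
ft_force: [-1.1, -0.3, -2.1]
gripper_width: 0.0317
```

Emit:
servo_tool(
  increments=[
    {"travel": [0.05, 0.4, 0], "rot": [0, 0, 0], "fingers": 0},
    {"travel": [0.12, 0.85, 0], "rot": [0, 0, 0], "fingers": 0},
    {"travel": [0.12, 0.85, 0], "rot": [0, 0, 0], "fingers": 0},
    {"travel": [0.12, 0.85, 0], "rot": [0, 0, 0], "fingers": 0},
    {"travel": [0.12, 0.85, 0], "rot": [0, 0, 0], "fingers": 0},
    {"travel": [0.12, 0.85, 0], "rot": [0, 0, 0], "fingers": 0},
    {"travel": [0.12, 0.85, 0], "rot": [0, 0, 0], "fingers": 0},
    {"travel": [0.12, 0.85, 0], "rot": [0, 0, 0], "fingers": 0},
    {"travel": [0.12, 0.85, 0], "rot": [0, 0, 0], "fingers": 0},
    {"travel": [0.12, 0.85, 0], "rot": [0, 0, 0], "fingers": 0},
  ],
)

```text
t: 19.17
ee_pos: [0.6311, 0.0253, 0.1858]
tcp_rot: [3.135, 0.185, -0.009]
ft_force: [0.6, 0.5, -0.4]
gripper_width: 0.0311
```

Emit:
servo_tool(
  increments=[
    {"travel": [0.1, 0.6, 0], "rot": [0, 0, 0], "fingers": 0},
    {"travel": [0, 0.28, 0.3], "rot": [0, 0, 0], "fingers": 0},
    {"travel": [0, 0, 0.4], "rot": [0, 0, 0], "fingers": 0},
    {"travel": [0, 0, 0.3], "rot": [0, 0, 0], "fingers": 0},
    {"travel": [0, 0, 0], "rot": [0, 0, 0], "fingers": 0},
    {"travel": [0, 0, 0], "rot": [0, 0, 0], "fingers": 0},
    {"travel": [0, 0, 0], "rot": [0, 0, 0], "fingers": 0},
    {"travel": [0, 0, 0], "rot": [0, 0, 0], "fingers": 0},
  ],
)

```text
t: 19.83
ee_pos: [0.641, -0.0046, 0.1489]
tcp_rot: [-3.136, -0.189, -0.0]
ft_force: [0.9, 0.2, -1.0]
gripper_width: 0.0314
```

```bash
cat >> h.py <<'E'
def held(W,c,xy,tz):
    """scene: front surface of held pipe, x of frontmost strip and y mid"""
    m=cloud(W,tz+.004,tz+.030,xy[0]-.03,xy[0]+.04,xy[1]-.017,xy[1]+.017)
    p=W[m]; y=(np.percentile(p[:,1],1)+np.percentile(p[:,1],99))/2
    q=p[(abs(p[:,1]-y)<.005)&(p[:,0]>xy[0])]; print("held front x",np.median(q[:,0]).round(4),"-> axis",(np.median(q[:,0])-.016).round(4),"y",y.round(4),len(q))
E
python3 - <<'E'
from h import *
go((.6417,-.005,.111),6.8)
o=snap("b1");c,W=o["scene"]; held(W,c,(.6417,-.005),readout.read_state()["ee_pos"][2])
d=np.load("/tmp/scene_a2.npz"); print("ref a at TCP .6335 .0718:"); held(d["W"],d["c"],(.635,.0718),.1479)
E
```

```text
at [ 0.641  -0.0046  0.1489] yaw 6.89 tiltxy [0.01 0.01] F [ 0.9  0.2 -1. ] w 0.0314 t 19.83
 travel now [0.02 0.01 0.95]  travel after turn [0.02 0.01 0.95]  rot [-0.   -0.    0.01]
held front x 0.6591 -> axis 0.6431 y -0.005 78
ref a at TCP .6335 .0718:
held front x 0.6504 -> axis 0.6344 y 0.0719 81
```

Emit:
servo_tool(
  increments=[
    {"travel": [-0.01, 0, 0.3], "rot": [0, 0, 0], "fingers": 0},
    {"travel": [0, 0, 0.3], "rot": [0, 0, 0], "fingers": 0},
    {"travel": [0, 0, 0.2], "rot": [0, 0, 0], "fingers": 0},
    {"travel": [0, 0, 0.15], "rot": [0, 0, 0], "fingers": 0},
    {"travel": [0, 0, 0], "rot": [0, 0, 0], "fingers": 0},
    {"travel": [0, 0, 0], "rot": [0, 0, 0], "fingers": 0},
  ],
)

```text
t: 20.43
ee_pos: [0.6398, -0.0055, 0.1094]
tcp_rot: [-3.136, -0.187, 0.004]
ft_force: [-0.3, 0.4, -0.9]
gripper_width: 0.0318
```

Emit:
servo_tool(
  increments=[
    {"travel": [0, 0, 0.05], "rot": [0, 0, 0], "fingers": 0},
    {"travel": [0, 0, 0.05], "rot": [0, 0, 0], "fingers": 0},
    {"travel": [0, 0, 0], "rot": [0, 0, 0], "fingers": 0},
  ],
)

```text
t: 20.68
ee_pos: [0.6402, -0.0056, 0.1062]
tcp_rot: [-3.136, -0.186, 0.001]
ft_force: [0.1, 1.5, -1.0]
gripper_width: 0.0315
```

Clear so far. Lower to the plate, release and rise.

Emit:
servo_tool(
  increments=[
    {"travel": [0, -0.01, 0.12], "rot": [0, 0, 0], "fingers": 0},
    {"travel": [0, 0, 0.12], "rot": [0, 0, 0], "fingers": 0},
    {"travel": [0, 0, 0.1], "rot": [0, 0, 0], "fingers": 0},
    {"travel": [0, 0, 0.04], "rot": [0, 0, 0], "fingers": 0},
    {"travel": [0, 0, 0], "rot": [0, 0, 0], "fingers": 0},
    {"travel": [0, 0, 0], "rot": [0, 0, 0], "fingers": 0},
  ],
)

```text
t: 21.18
ee_pos: [0.64, -0.0052, 0.0908]
tcp_rot: [3.136, 0.187, -0.002]
ft_force: [0.3, 0.3, -1.3]
gripper_width: 0.0317
```

Emit:
servo_tool(
  increments=[
    {"travel": [0, 0, 0.03], "rot": [0, 0, 0], "fingers": 0},
    {"travel": [0, 0, 0], "rot": [0, 0, 0], "fingers": 0.52},
    {"travel": [0, 0, 0], "rot": [0, 0, 0], "fingers": 0.52},
    {"travel": [0, 0, 0], "rot": [0, 0, 0], "fingers": 0.52},
    {"travel": [0, 0, 0], "rot": [0, 0, 0], "fingers": 0.52},
    {"travel": [0, 0, 0], "rot": [0, 0, 0], "fingers": 0.52},
    {"travel": [0, 0, -0.3], "rot": [0, 0, 0], "fingers": 0.52},
    {"travel": [0, 0, -0.8], "rot": [0, 0, 0], "fingers": 0.52},
    {"travel": [0, 0, -0.8], "rot": [0, 0, 0], "fingers": 0.52},
    {"travel": [0, 0, -0.7], "rot": [0, 0, 0], "fingers": 0.6},
  ],
)

```text
t: 22.02
ee_pos: [0.6404, -0.0052, 0.1965]
tcp_rot: [3.136, 0.186, 0.0]
ft_force: [0.0, -0.2, 0.3]
gripper_width: 0.0511
```

Emit:
servo_tool(
  increments=[
    {"travel": [-0.1, -0.4, 0], "rot": [0, 0, 0], "fingers": 0.6},
    {"travel": [-0.3, -0.8, 0], "rot": [0, 0, 0], "fingers": 0.6},
    {"travel": [-0.3, -0.8, 0], "rot": [0, 0, 0], "fingers": 0.6},
    {"travel": [-0.3, -0.8, 0], "rot": [0, 0, 0], "fingers": 0.6},
    {"travel": [-0.3, -0.8, 0], "rot": [0, 0, 0], "fingers": 0.6},
    {"travel": [-0.3, -0.8, 0], "rot": [0, 0, 0], "fingers": 0.6},
    {"travel": [-0.3, -0.8, 0], "rot": [0, 0, 0], "fingers": 0.6},
    {"travel": [-0.26, -0.7, 0], "rot": [0, 0, 0], "fingers": 0.6},
    {"travel": [0, -0.3, 0.3], "rot": [0, 0, 0], "fingers": 0.6},
    {"travel": [0, 0, 0.6], "rot": [0, 0, 0], "fingers": 0.6},
  ],
)

```text
t: 22.85
ee_pos: [0.5255, 0.2366, 0.1618]
tcp_rot: [-3.131, -0.196, -0.01]
ft_force: [0.3, -0.5, -0.2]
gripper_width: 0.0511
```

Emit:
servo_tool(
  increments=[
    {"travel": [0, 0, 0.6], "rot": [0, 0, 0], "fingers": 0.6},
    {"travel": [0, 0, 0.6], "rot": [0, 0, 0], "fingers": 0.6},
    {"travel": [0, 0, 0.4], "rot": [0, 0, 0], "fingers": 0.6},
    {"travel": [0, 0, 0], "rot": [0, 0, 0], "fingers": 0.6},
    {"travel": [0, 0, 0], "rot": [0, 0, 0], "fingers": 0.6},
    {"travel": [0, 0, 0], "rot": [0, 0, 0], "fingers": 0.6},
    {"travel": [0, 0, 0], "rot": [0, 0, 0], "fingers": 0.6},
  ],
)

```text
t: 23.43
ee_pos: [0.526, 0.2313, 0.0957]
tcp_rot: [-3.135, -0.186, -0.003]
ft_force: [0.2, 0.4, -0.7]
gripper_width: 0.0513
```

Run:
```python
from h import *
go((.525,.2307,.018),6.8)
o=snap("c0");W=o["scene"][1]; blobs(W,cloud(W,.040,.06,.43,.7,.15,.42),20)
print("placed");blobs(W,cloud(W,.09,.14,.5,.7,-.05,.13),20)
```

```text
at [0.526  0.2313 0.0957] yaw 6.80 tiltxy [0.1  0.06] F [ 0.2  0.4 -0.7] w 0.0513 t 23.43
 travel now [-0.03  0.01  1.94]  travel after turn [-0.03  0.01  1.94]  rot [-0.01 -0.02 -0.  ]
uv 434 243 n  87 mean [0.4578 0.2133 0.0495] ext [0.016 0.033 0.02 ] mid [0.4551 0.215  0.05  ]
uv 498 250 n 175 mean [0.4623 0.3393 0.0473] ext [0.035 0.032 0.013] mid [0.4602 0.3396 0.0466]
uv 446 266 n 193 mean [0.5299 0.2313 0.0475] ext [0.033 0.031 0.014] mid [0.5275 0.2315 0.0471]
placed
uv 337 233 n  67 mean [0.5123 0.0194 0.0938] ext [0.024 0.02  0.006] mid [0.5123 0.0188 0.0931]
uv 317 249 n  57 mean [ 0.572  -0.0118  0.095 ] ext [0.017 0.017 0.01 ] mid [ 0.5701 -0.0124  0.0952]
uv 358 249 n  55 mean [0.5633 0.0633 0.0953] ext [0.016 0.017 0.01 ] mid [0.562  0.063  0.0952]
uv 338 260 n 106 mean [0.6089 0.0298 0.1015] ext [0.04  0.013 0.016] mid [0.6051 0.0298 0.0986]
uv 317 268 n 433 mean [ 0.6493 -0.0042  0.1108] ext [0.034 0.032 0.035] mid [ 0.6442 -0.0047  0.1074]
uv 361 269 n 436 mean [0.6409 0.0707 0.1106] ext [0.034 0.032 0.035] mid [0.6353 0.0706 0.1076]
```

Emit:
servo_tool(
  increments=[
    {"travel": [-0.02, 0.01, 0.6], "rot": [0, 0, 0], "fingers": 0.6},
    {"travel": [0, 0, 0.7], "rot": [0, 0, 0], "fingers": 0.6},
    {"travel": [0, 0, 0.4], "rot": [0, 0, 0], "fingers": 0.6},
    {"travel": [0, 0, 0.24], "rot": [0, 0, 0], "fingers": 0.6},
    {"travel": [0, 0, 0], "rot": [0, 0, 0], "fingers": 0.6},
    {"travel": [0, 0, 0], "rot": [0, 0, 0], "fingers": 0.6},
    {"travel": [0, 0, 0], "rot": [0, 0, 0], "fingers": 0},
    {"travel": [0, 0, 0], "rot": [0, 0, 0], "fingers": 0},
    {"travel": [0, 0, 0], "rot": [0, 0, 0], "fingers": 0},
    {"travel": [0, 0, 0], "rot": [0, 0, 0], "fingers": 0},
  ],
)

```text
t: 24.37
ee_pos: [0.5253, 0.2308, 0.0179]
tcp_rot: [-3.135, -0.186, -0.003]
ft_force: [-0.7, 0.1, 6.5]
gripper_width: 0.0306
```

Emit:
servo_tool(
  increments=[
    {"travel": [0, 0, 0], "rot": [0, 0, 0], "fingers": 0},
    {"travel": [0, 0, 0], "rot": [0, 0, 0], "fingers": 0},
    {"travel": [0, 0, -0.4], "rot": [0, 0, 0], "fingers": 0},
    {"travel": [0, 0, -0.8], "rot": [0, 0, 0], "fingers": 0},
    {"travel": [0, 0, -0.9], "rot": [0, 0, 0], "fingers": 0},
    {"travel": [0, 0, -0.9], "rot": [0, 0, 0], "fingers": 0},
    {"travel": [0, 0, -0.9], "rot": [0, 0, 0], "fingers": 0},
    {"travel": [0, 0, -0.4], "rot": [0, 0, 0], "fingers": 0},
    {"travel": [0, 0, 0], "rot": [0, 0, 0], "fingers": 0},
    {"travel": [0, 0, 0], "rot": [0, 0, 0], "fingers": 0},
  ],
)

```text
t: 25.2
ee_pos: [0.5245, 0.2302, 0.1893]
tcp_rot: [-3.136, -0.186, -0.002]
ft_force: [-0.0, -0.1, -2.5]
gripper_width: 0.0305
```

Emit:
servo_tool(
  increments=[
    {"travel": [0.05, 0.4, 0], "rot": [0, 0, 0], "fingers": 0},
    {"travel": [0.06, 0.8, 0], "rot": [0, 0, 0], "fingers": 0},
    {"travel": [0.06, 0.8, 0], "rot": [0, 0, 0], "fingers": 0},
    {"travel": [0.06, 0.8, 0], "rot": [0, 0, 0], "fingers": 0},
    {"travel": [0.06, 0.8, 0], "rot": [0, 0, 0], "fingers": 0},
    {"travel": [0, 0.5, 0.2], "rot": [0, 0, 0], "fingers": 0},
    {"travel": [0, 0.2, 0.4], "rot": [0, 0, 0], "fingers": 0},
    {"travel": [0, 0, 0.4], "rot": [0, 0, 0], "fingers": 0},
    {"travel": [0, 0, 0], "rot": [0, 0, 0], "fingers": 0},
    {"travel": [0, 0, 0], "rot": [0, 0, 0], "fingers": 0},
  ],
)

```text
t: 26.03
ee_pos: [0.5544, 0.0608, 0.1462]
tcp_rot: [3.136, 0.187, -0.009]
ft_force: [-0.5, 0.5, -0.5]
gripper_width: 0.0304
```

Emit:
servo_tool(
  increments=[
    {"travel": [0, 0, 0], "rot": [0, 0, 0], "fingers": 0},
    {"travel": [0, 0, 0], "rot": [0, 0, 0], "fingers": 0},
  ],
)

```text
t: 26.2
ee_pos: [0.5563, 0.0616, 0.1487]
tcp_rot: [-3.136, -0.188, 0.001]
ft_force: [-0.7, -0.1, -1.9]
gripper_width: 0.0305
```

Run:
```python
from h import *
go((.557,.0614,.111),6.8)
o=snap("c1");c,W=o["scene"]; held(W,c,(.557,.0614),readout.read_state()["ee_pos"][2])
```

```text
at [0.5563 0.0616 0.1487] yaw 6.87 tiltxy [-0.02  0.01] F [-0.7 -0.1 -1.9] w 0.0305 t 26.2
 travel now [0.02 0.01 0.94]  travel after turn [0.02 0.01 0.94]  rot [-0.    0.    0.01]
held front x 0.5729 -> axis 0.5569 y 0.0613 75
```

Emit:
servo_tool(
  increments=[
    {"travel": [0.03, -0.02, 0.3], "rot": [0, 0, 0], "fingers": 0},
    {"travel": [0, 0, 0.3], "rot": [0, 0, 0], "fingers": 0},
    {"travel": [0, 0, 0.2], "rot": [0, 0, 0], "fingers": 0},
    {"travel": [0, 0, 0.15], "rot": [0, 0, 0], "fingers": 0},
    {"travel": [0, 0, 0], "rot": [0, 0, 0], "fingers": 0},
    {"travel": [0, 0, 0], "rot": [0, 0, 0], "fingers": 0},
  ],
)

```text
t: 26.8
ee_pos: [0.5568, 0.0618, 0.1096]
tcp_rot: [3.136, 0.187, -0.004]
ft_force: [0.2, 0.3, -1.0]
gripper_width: 0.0302
```

Emit:
servo_tool(
  increments=[
    {"travel": [0, 0, 0.05], "rot": [0, 0, 0], "fingers": 0},
    {"travel": [0, 0, 0.05], "rot": [0, 0, 0], "fingers": 0},
    {"travel": [0, 0, 0], "rot": [0, 0, 0], "fingers": 0},
  ],
)

```text
t: 27.05
ee_pos: [0.5571, 0.0616, 0.1062]
tcp_rot: [3.136, 0.186, -0.002]
ft_force: [0.5, 0.3, -1.2]
gripper_width: 0.0306
```

Emit:
servo_tool(
  increments=[
    {"travel": [0, 0, 0.12], "rot": [0, 0, 0], "fingers": 0},
    {"travel": [0, 0, 0.12], "rot": [0, 0, 0], "fingers": 0},
    {"travel": [0, 0, 0.1], "rot": [0, 0, 0], "fingers": 0},
    {"travel": [0, 0, 0.04], "rot": [0, 0, 0], "fingers": 0},
    {"travel": [0, 0, 0], "rot": [0, 0, 0], "fingers": 0},
    {"travel": [0, 0, 0], "rot": [0, 0, 0], "fingers": 0},
  ],
)

```text
t: 27.55
ee_pos: [0.557, 0.0617, 0.0909]
tcp_rot: [3.136, 0.186, -0.002]
ft_force: [0.9, 1.6, 0.2]
gripper_width: 0.0305
```

Emit:
servo_tool(
  increments=[
    {"travel": [0, 0, 0.03], "rot": [0, 0, 0], "fingers": 0},
    {"travel": [0, 0, 0], "rot": [0, 0, 0], "fingers": 0.52},
    {"travel": [0, 0, 0], "rot": [0, 0, 0], "fingers": 0.52},
    {"travel": [0, 0, 0], "rot": [0, 0, 0], "fingers": 0.52},
    {"travel": [0, 0, 0], "rot": [0, 0, 0], "fingers": 0.52},
    {"travel": [0, 0, 0], "rot": [0, 0, 0], "fingers": 0.52},
    {"travel": [0, 0, -0.3], "rot": [0, 0, 0], "fingers": 0.52},
    {"travel": [0, 0, -0.8], "rot": [0, 0, 0], "fingers": 0.52},
    {"travel": [0, 0, -0.8], "rot": [0, 0, 0], "fingers": 0.52},
    {"travel": [0, 0, -0.7], "rot": [0, 0, 0], "fingers": 0.6},
  ],
)

```text
t: 28.38
ee_pos: [0.5574, 0.0619, 0.1964]
tcp_rot: [-3.136, -0.187, 0.0]
ft_force: [1.9, 0.8, 0.5]
gripper_width: 0.0513
```

Emit:
servo_tool(
  increments=[
    {"travel": [-0.1, -0.4, 0], "rot": [0, 0, 0], "fingers": 0.6},
    {"travel": [-0.2, -0.85, 0], "rot": [0, 0, 0], "fingers": 0.6},
    {"travel": [-0.2, -0.85, 0], "rot": [0, 0, 0], "fingers": 0.6},
    {"travel": [-0.2, -0.85, 0], "rot": [0, 0, 0], "fingers": 0.6},
    {"travel": [-0.2, -0.85, 0], "rot": [0, 0, 0], "fingers": 0.6},
    {"travel": [-0.2, -0.85, 0], "rot": [0, 0, 0], "fingers": 0.6},
    {"travel": [-0.2, -0.85, 0], "rot": [0, 0, 0], "fingers": 0.6},
    {"travel": [-0.2, -0.85, 0], "rot": [0, 0, 0], "fingers": 0.6},
    {"travel": [-0.16, -0.6, 0.3], "rot": [0, 0, 0], "fingers": 0.6},
    {"travel": [0, -0.23, 0.6], "rot": [0, 0, 0], "fingers": 0.6},
  ],
)

```text
t: 29.22
ee_pos: [0.4561, 0.3456, 0.1616]
tcp_rot: [-3.129, -0.196, -0.007]
ft_force: [-0.1, 0.6, -0.4]
gripper_width: 0.0512
```

Emit:
servo_tool(
  increments=[
    {"travel": [0, 0, 0.6], "rot": [0, 0, 0], "fingers": 0.6},
    {"travel": [0, 0, 0.6], "rot": [0, 0, 0], "fingers": 0.6},
    {"travel": [0, 0, 0.4], "rot": [0, 0, 0], "fingers": 0.6},
    {"travel": [0, 0, 0], "rot": [0, 0, 0], "fingers": 0.6},
    {"travel": [0, 0, 0], "rot": [0, 0, 0], "fingers": 0.6},
    {"travel": [0, 0, 0], "rot": [0, 0, 0], "fingers": 0.6},
    {"travel": [0, 0, 0], "rot": [0, 0, 0], "fingers": 0.6},
  ],
)

```text
t: 29.8
ee_pos: [0.4582, 0.3398, 0.0957]
tcp_rot: [-3.135, -0.186, -0.002]
ft_force: [0.0, -0.1, 0.4]
gripper_width: 0.0511
```

Run:
```python
from h import *
go((.457,.3388,.018),6.8)
o=snap("d0");W=o["scene"][1]; blobs(W,cloud(W,.040,.06,.4,.7,.15,.42),20)
print("placed");blobs(W,cloud(W,.09,.14,.5,.7,-.05,.13),20)
```

```text
at [0.4582 0.3398 0.0957] yaw 6.78 tiltxy [0.08 0.09] F [ 0.  -0.1  0.4] w 0.0511 t 29.8
 travel now [-0.03  0.02  1.94]  travel after turn [-0.03  0.02  1.94]  rot [-0.01 -0.01 -0.  ]
uv 434 243 n 127 mean [0.4588 0.2141 0.0512] ext [0.019 0.034 0.019] mid [0.4568 0.2154 0.0501]
uv 498 250 n 178 mean [0.4623 0.3397 0.0472] ext [0.036 0.031 0.013] mid [0.4593 0.3397 0.0467]
placed
uv 337 233 n  73 mean [0.5133 0.0193 0.0937] ext [0.022 0.02  0.006] mid [0.5119 0.019  0.0934]
uv 358 243 n 372 mean [0.5653 0.0622 0.1108] ext [0.033 0.031 0.034] mid [0.5605 0.0622 0.1073]
uv 317 249 n  55 mean [ 0.5722 -0.0119  0.0954] ext [0.014 0.017 0.01 ] mid [ 0.5706 -0.0123  0.0952]
uv 338 260 n 106 mean [0.6086 0.0297 0.1014] ext [0.036 0.013 0.015] mid [0.605  0.0298 0.0983]
uv 317 268 n 439 mean [ 0.6492 -0.0043  0.1106] ext [0.032 0.032 0.034] mid [ 0.6446 -0.0048  0.1072]
uv 361 269 n 432 mean [0.6408 0.0707 0.1107] ext [0.034 0.032 0.034] mid [0.6354 0.0706 0.107 ]
```

Emit:
servo_tool(
  increments=[
    {"travel": [-0.02, 0.02, 0.6], "rot": [0, 0, 0], "fingers": 0.6},
    {"travel": [0, 0, 0.7], "rot": [0, 0, 0], "fingers": 0.6},
    {"travel": [0, 0, 0.4], "rot": [0, 0, 0], "fingers": 0.6},
    {"travel": [0, 0, 0.24], "rot": [0, 0, 0], "fingers": 0.6},
    {"travel": [0, 0, 0], "rot": [0, 0, 0], "fingers": 0.6},
    {"travel": [0, 0, 0], "rot": [0, 0, 0], "fingers": 0.6},
    {"travel": [0, 0, 0], "rot": [0, 0, 0], "fingers": 0},
    {"travel": [0, 0, 0], "rot": [0, 0, 0], "fingers": 0},
    {"travel": [0, 0, 0], "rot": [0, 0, 0], "fingers": 0},
    {"travel": [0, 0, 0], "rot": [0, 0, 0], "fingers": 0},
  ],
)

```text
t: 30.73
ee_pos: [0.4574, 0.339, 0.0179]
tcp_rot: [-3.135, -0.186, -0.002]
ft_force: [-0.4, -1.2, 7.3]
gripper_width: 0.0308
```

Emit:
servo_tool(
  increments=[
    {"travel": [0, 0, 0], "rot": [0, 0, 0], "fingers": 0},
    {"travel": [0, 0, 0], "rot": [0, 0, 0], "fingers": 0},
    {"travel": [0, 0, -0.4], "rot": [0, 0, 0], "fingers": 0},
    {"travel": [0, 0, -0.8], "rot": [0, 0, 0], "fingers": 0},
    {"travel": [0, 0, -0.9], "rot": [0, 0, 0], "fingers": 0},
    {"travel": [0, 0, -0.9], "rot": [0, 0, 0], "fingers": 0},
    {"travel": [0, 0, -0.9], "rot": [0, 0, 0], "fingers": 0},
    {"travel": [0, 0, -0.4], "rot": [0, 0, 0], "fingers": 0},
    {"travel": [0, 0, 0], "rot": [0, 0, 0], "fingers": 0},
    {"travel": [0, 0, 0], "rot": [0, 0, 0], "fingers": 0},
  ],
)

```text
t: 31.57
ee_pos: [0.4569, 0.3382, 0.1894]
tcp_rot: [-3.135, -0.186, -0.002]
ft_force: [-0.2, -0.4, -1.1]
gripper_width: 0.0309
```

Emit:
servo_tool(
  increments=[
    {"travel": [0.07, 0.4, 0], "rot": [0, 0, 0], "fingers": 0},
    {"travel": [0.16, 0.85, 0], "rot": [0, 0, 0], "fingers": 0},
    {"travel": [0.16, 0.85, 0], "rot": [0, 0, 0], "fingers": 0},
    {"travel": [0.16, 0.85, 0], "rot": [0, 0, 0], "fingers": 0},
    {"travel": [0.16, 0.85, 0], "rot": [0, 0, 0], "fingers": 0},
    {"travel": [0.16, 0.85, 0], "rot": [0, 0, 0], "fingers": 0},
    {"travel": [0.16, 0.85, 0], "rot": [0, 0, 0], "fingers": 0},
    {"travel": [0.16, 0.85, 0], "rot": [0, 0, 0], "fingers": 0},
    {"travel": [0.16, 0.85, 0], "rot": [0, 0, 0], "fingers": 0},
    {"travel": [0.16, 0.85, 0], "rot": [0, 0, 0], "fingers": 0},
  ],
)

```text
t: 32.4
ee_pos: [0.5535, 0.0237, 0.1862]
tcp_rot: [3.136, 0.186, -0.008]
ft_force: [0.5, 0.9, -1.5]
gripper_width: 0.0312
```

Emit:
servo_tool(
  increments=[
    {"travel": [0.16, 0.7, 0], "rot": [0, 0, 0], "fingers": 0},
    {"travel": [0, 0.33, 0.3], "rot": [0, 0, 0], "fingers": 0},
    {"travel": [0, 0, 0.4], "rot": [0, 0, 0], "fingers": 0},
    {"travel": [0, 0, 0.3], "rot": [0, 0, 0], "fingers": 0},
    {"travel": [0, 0, 0], "rot": [0, 0, 0], "fingers": 0},
    {"travel": [0, 0, 0], "rot": [0, 0, 0], "fingers": 0},
    {"travel": [0, 0, 0], "rot": [0, 0, 0], "fingers": 0},
    {"travel": [0, 0, 0], "rot": [0, 0, 0], "fingers": 0},
  ],
)

```text
t: 33.07
ee_pos: [0.5663, -0.0136, 0.1489]
tcp_rot: [-3.136, -0.189, -0.0]
ft_force: [0.5, -0.6, -0.6]
gripper_width: 0.0306
```

Run:
```python
from h import *
go((.5664,-.0138,.111),6.8)
o=snap("d1");c,W=o["scene"]; held(W,c,(.5664,-.0138),readout.read_state()["ee_pos"][2])
```

```text
at [ 0.5663 -0.0136  0.1489] yaw 6.89 tiltxy [0. 0.] F [ 0.5 -0.6 -0.6] w 0.0306 t 33.07
 travel now [0.   0.01 0.95]  travel after turn [0.   0.01 0.95]  rot [-0.   -0.    0.01]
held front x 0.5834 -> axis 0.5674 y -0.0143 67
```

Emit:
servo_tool(
  increments=[
    {"travel": [0.01, -0.03, 0.3], "rot": [0, 0, 0], "fingers": 0},
    {"travel": [0, 0, 0.3], "rot": [0, 0, 0], "fingers": 0},
    {"travel": [0, 0, 0.2], "rot": [0, 0, 0], "fingers": 0},
    {"travel": [0, 0, 0.15], "rot": [0, 0, 0], "fingers": 0},
    {"travel": [0, 0, 0], "rot": [0, 0, 0], "fingers": 0},
    {"travel": [0, 0, 0], "rot": [0, 0, 0], "fingers": 0},
  ],
)

```text
t: 33.67
ee_pos: [0.5657, -0.0133, 0.1095]
tcp_rot: [-3.136, -0.186, 0.004]
ft_force: [0.9, -0.1, -0.8]
gripper_width: 0.0304
```

Emit:
servo_tool(
  increments=[
    {"travel": [0, 0, 0.05], "rot": [0, 0, 0], "fingers": 0},
    {"travel": [0, 0, 0.05], "rot": [0, 0, 0], "fingers": 0},
    {"travel": [0, 0, 0], "rot": [0, 0, 0], "fingers": 0},
  ],
)

```text
t: 33.92
ee_pos: [0.566, -0.0134, 0.1062]
tcp_rot: [3.136, 0.186, -0.002]
ft_force: [-0.4, 0.2, -0.7]
gripper_width: 0.0305
```

Emit:
servo_tool(
  increments=[
    {"travel": [0, 0, 0.05], "rot": [0, 0, 0], "fingers": 0},
    {"travel": [0, 0, 0.05], "rot": [0, 0, 0], "fingers": 0},
    {"travel": [0, 0, 0], "rot": [0, 0, 0], "fingers": 0},
  ],
)

```text
t: 34.17
ee_pos: [0.5659, -0.0134, 0.102]
tcp_rot: [3.136, 0.186, -0.002]
ft_force: [0.5, 0.6, -0.2]
gripper_width: 0.0306
```

Emit:
servo_tool(
  increments=[
    {"travel": [0, 0, 0.1], "rot": [0, 0, 0], "fingers": 0},
    {"travel": [0, 0, 0.1], "rot": [0, 0, 0], "fingers": 0},
    {"travel": [0, 0, 0.08], "rot": [0, 0, 0], "fingers": 0},
    {"travel": [0, 0, 0], "rot": [0, 0, 0], "fingers": 0},
    {"travel": [0, 0, 0], "rot": [0, 0, 0], "fingers": 0},
  ],
)

```text
t: 34.58
ee_pos: [0.5658, -0.0133, 0.0907]
tcp_rot: [3.136, 0.186, -0.003]
ft_force: [-0.2, 0.3, 0.2]
gripper_width: 0.0302
```

Emit:
servo_tool(
  increments=[
    {"travel": [0, 0, 0.03], "rot": [0, 0, 0], "fingers": 0},
    {"travel": [0, 0, 0], "rot": [0, 0, 0], "fingers": 0.52},
    {"travel": [0, 0, 0], "rot": [0, 0, 0], "fingers": 0.52},
    {"travel": [0, 0, 0], "rot": [0, 0, 0], "fingers": 0.52},
    {"travel": [0, 0, 0], "rot": [0, 0, 0], "fingers": 0.52},
    {"travel": [0, 0, 0], "rot": [0, 0, 0], "fingers": 0.52},
    {"travel": [0, 0, -0.3], "rot": [0, 0, 0], "fingers": 0.52},
    {"travel": [0, 0, -0.8], "rot": [0, 0, 0], "fingers": 0.52},
    {"travel": [0, 0, -0.8], "rot": [0, 0, 0], "fingers": 0.52},
    {"travel": [0, 0, -0.7], "rot": [0, 0, 0], "fingers": 0.6},
  ],
)

```text
t: 35.42
ee_pos: [0.5664, -0.0132, 0.1964]
tcp_rot: [3.136, 0.187, 0.0]
ft_force: [0.4, -0.3, 0.2]
gripper_width: 0.0512
```

Run:
```python
from h import *
o=snap("e0");W=o["scene"][1]
print("placed");blobs(W,cloud(W,.09,.14,.48,.7,-.05,.13),20)
print("others");blobs(W,cloud(W,.040,.075,.4,.7,.15,.42),20)
for n in("top","scene"):
    W=o[n][1]; c=o[n][0]
    p=W[cloud(W,.060,.078,.52,.62,-.26,-.17)]; print(n,"head",len(p),((p.max(0)+p.min(0))/2).round(4),np.ptp(p,0).round(3),np.median(p[:,2]))
    m=cloud(W,.040,.056,.42,.555,-.28,-.18)&(c[...,2].astype(int)-c[...,0]>40); p=W[m]; print("handle",len(p),cv2.minAreaRect((p[:,:2]*1000).astype(np.float32)))
    m=cloud(W,-.005,.03,.42,.65,-.30,-.14)&(c.min(-1)>70); l,k=ndimage.label(m); i=np.argmax(ndimage.sum(m,l,range(1,k+1)))+1; p=W[l==i]; print("tray",len(p),cv2.minAreaRect((p[:,:2]*1000).astype(np.float32)))
side(o,"c7",(350,430,190,290),(285,395,200,310))
```

```text
placed
uv 337 233 n  74 mean [0.5121 0.0192 0.0935] ext [0.026 0.02  0.007] mid [0.5109 0.019  0.0938]
uv 317 257 n 816 mean [ 0.6146 -0.008   0.1107] ext [0.108 0.039 0.035] mid [ 0.6069 -0.0087  0.1077]
uv 360 257 n 808 mean [0.606  0.0668 0.1107] ext [0.111 0.04  0.034] mid [0.598  0.0665 0.107 ]
uv 338 260 n 108 mean [0.6091 0.0297 0.1014] ext [0.038 0.013 0.016] mid [0.6047 0.0298 0.0985]
others
uv 435 239 n 258 mean [0.4531 0.2148 0.0559] ext [0.037 0.034 0.024] mid [0.4493 0.2154 0.0519]
top head 185 [ 0.5753 -0.2156  0.0682] [0.038 0.039 0.015] 0.06769697308713574
handle 266 ((504.9200744628906, -226.83787536621094), (102.58094024658203, 18.230554580688477), 8.514427185058594)
tray 1732 ((530.9068603515625, -222.5545196533203), (185.46304321289062, 91.3532485961914), 3.5690314769744873)
scene head 266 [ 0.5784 -0.2137  0.0652] [0.04  0.039 0.01 ] 0.06697246681282154
handle 172 ((494.2526550292969, -227.77464294433594), (74.57202911376953, 18.338769912719727), 8.449015617370605)
tray 904 ((519.1571044921875, -200.89425659179688), (199.22740173339844, 50.535037994384766), 5.249663829803467)
```

View pics/c7.png

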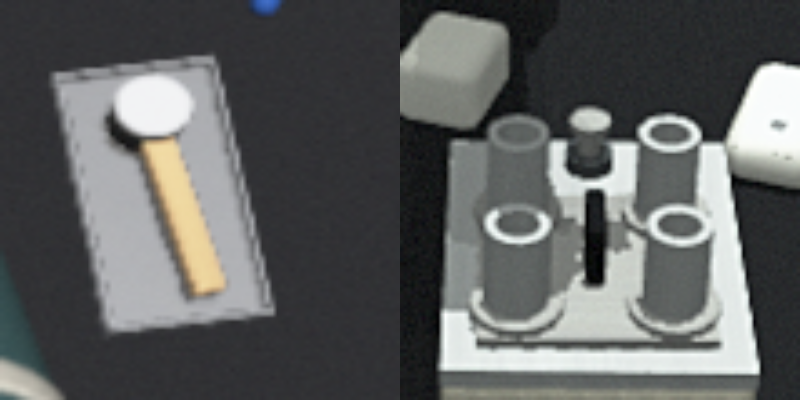

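The crop shows all four sleeves seated flange down on the plate, with the pin still up at (590,130). The mallet in the tray has its head at (152,105), with the handle toward the robot. Next I'll fetch it.

Emit:
servo_tool(
  increments=[
    {"travel": [-0.12, 0.4, 0], "rot": [0, 0, 0], "fingers": 0.6},
    {"travel": [-0.25, 0.8, 0], "rot": [0, 0, 0], "fingers": 0.6},
    {"travel": [-0.25, 0.8, 0], "rot": [0, 0, 0], "fingers": 0.6},
    {"travel": [-0.25, 0.8, 0], "rot": [0, 0, 0], "fingers": 0.6},
    {"travel": [-0.25, 0.8, 0], "rot": [0, 0, 0], "fingers": 0.6},
    {"travel": [-0.25, 0.8, 0], "rot": [0, 0, 0], "fingers": 0.6},
    {"travel": [-0.25, 0.68, 0.2], "rot": [0, 0, -0.27], "fingers": 0.6},
    {"travel": [0, 0, 0.7], "rot": [0, 0, 0], "fingers": 0.6},
    {"travel": [0, 0, 0.8], "rot": [0, 0, 0], "fingers": 0.6},
    {"travel": [0, 0, 0.7], "rot": [0, 0, 0], "fingers": 0.6},
  ],
  squeeze=100,
)

```text
t: 36.35
ee_pos: [0.5252, -0.2236, 0.0971]
tcp_rot: [3.133, 0.228, -0.001]
ft_force: [-0.5, 0.8, 0.8]
gripper_width: 0.0512
```

Emit:
servo_tool(
  increments=[
    {"travel": [0, 0, 0.3], "rot": [0, 0, 0], "fingers": 0.6},
    {"travel": [0, 0, 0], "rot": [0, 0, 0], "fingers": 0.6},
    {"travel": [0, 0, 0], "rot": [0, 0, 0], "fingers": 0.6},
    {"travel": [0, 0, 0], "rot": [0, 0, 0], "fingers": 0.6},
    {"travel": [0, 0, 0], "rot": [0, 0, 0], "fingers": 0.6},
  ],
)

```text
t: 36.77
ee_pos: [0.5272, -0.2231, 0.0879]
tcp_rot: [3.132, 0.231, 0.003]
ft_force: [0.5, 0.4, -0.0]
gripper_width: 0.0511
```

Run:
```python
from h import *
go((.5265,-.2228,.022),8.5)
o=snap("m0"); side(o,"c8",(340,440,190,290),(160,270,170,280))
```

```text
at [ 0.5272 -0.2231  0.0879] yaw 8.44 tiltxy [ 0.12 -0.08] F [ 0.5  0.4 -0. ] w 0.0511 t 36.77
 travel now [-0.02 -0.01  1.65]  travel after turn [-0.02 -0.01  1.65]  rot [ 0.02 -0.02 -0.01]
```

View pics/c8.png

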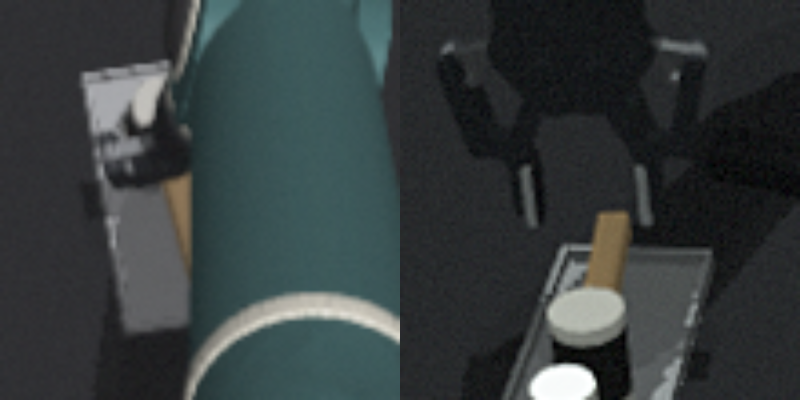

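The crop shows the fingers open on either side of the handle, which runs at (610,240). Descend, grip at 100 N and lift.

Emit:
servo_tool(
  increments=[
    {"travel": [-0.02, -0.01, 0.5], "rot": [0, -0.02, 0], "fingers": 0.6},
    {"travel": [0, 0, 0.6], "rot": [0, 0, 0], "fingers": 0.6},
    {"travel": [0, 0, 0.4], "rot": [0, 0, 0], "fingers": 0.6},
    {"travel": [0, 0, 0.15], "rot": [0, 0, 0], "fingers": 0.6},
    {"travel": [0, 0, 0], "rot": [0, 0, 0], "fingers": 0.6},
    {"travel": [0, 0, 0], "rot": [0, 0, 0], "fingers": 0.6},
    {"travel": [0, 0, 0], "rot": [0, 0, 0], "fingers": 0},
    {"travel": [0, 0, 0], "rot": [0, 0, 0], "fingers": 0},
    {"travel": [0, 0, 0], "rot": [0, 0, 0], "fingers": 0},
    {"travel": [0, 0, 0], "rot": [0, 0, 0], "fingers": 0},
  ],
)

```text
t: 37.7
ee_pos: [0.5255, -0.2228, 0.0212]
tcp_rot: [3.132, 0.23, -0.002]
ft_force: [-1.0, 0.5, 4.9]
gripper_width: 0.0165
```

Emit:
servo_tool(
  increments=[
    {"travel": [0, 0, 0], "rot": [0, 0, 0], "fingers": 0},
    {"travel": [0, 0, 0], "rot": [0, 0, 0], "fingers": 0},
    {"travel": [0, 0, 0], "rot": [0, 0, 0], "fingers": 0},
    {"travel": [0, 0, 0], "rot": [0, 0, 0], "fingers": 0},
  ],
)

```text
t: 38.03
ee_pos: [0.5255, -0.2228, 0.0212]
tcp_rot: [3.132, 0.23, -0.002]
ft_force: [-1.9, 0.5, 4.4]
gripper_width: 0.0162
```

Emit:
servo_tool(
  increments=[
    {"travel": [0, 0, -0.2], "rot": [0, 0, 0], "fingers": 0},
    {"travel": [0, 0, -0.5], "rot": [0, 0, 0], "fingers": 0},
    {"travel": [0, 0, -0.7], "rot": [0, 0, 0], "fingers": 0},
    {"travel": [0, 0, -0.8], "rot": [0, 0, 0], "fingers": 0},
    {"travel": [0, 0, -0.8], "rot": [0, 0, 0], "fingers": 0},
    {"travel": [0, 0, -0.7], "rot": [0, 0, 0], "fingers": 0},
    {"travel": [0, 0, -0.3], "rot": [0, 0, 0], "fingers": 0},
    {"travel": [0, 0, 0], "rot": [0, 0, 0], "fingers": 0},
    {"travel": [0, 0, 0], "rot": [0, 0, 0], "fingers": 0},
  ],
)

```text
t: 38.78
ee_pos: [0.5247, -0.2223, 0.1795]
tcp_rot: [3.133, 0.231, -0.006]
ft_force: [-0.7, -0.0, -3.1]
gripper_width: 0.0167
```

Run:
```python
from h import *
go((.460,.0106,.18),8.5)
o=snap("m1"); c,W=o["scene"]
p=W[cloud(W,.16,.25,.5,.66,-.27,-.17)&(c.min(-1)>150)]; print(len(p)); 
if len(p): print(p.mean(0).round(4),((p.max(0)+p.min(0))/2).round(4),np.ptp(p,0).round(3)); A=np.c_[p[:,:2]-p[:,:2].mean(0),np.ones(len(p))]; print("tilt deg",np.degrees(np.linalg.lstsq(A,p[:,2],rcond=None)[0][:2]).round(1))
```

```text
at [ 0.5247 -0.2223  0.1795] yaw 8.42 tiltxy [-0.2  -0.03] F [-0.7 -0.  -3.1] w 0.0167 t 38.78
 travel now [-0.75 -6.   -0.01]  travel after turn [-0.74 -6.   -0.01]  rot [-0.    0.03 -0.01]
181
[ 0.5755 -0.2146  0.2237] [ 0.5641 -0.2194  0.1981] [0.059 0.045 0.056]
tilt deg [-0.  -0.5]
```

Emit:
servo_tool(
  increments=[
    {"travel": [-0.05, -0.4, 0], "rot": [0, 0, 0], "fingers": 0},
    {"travel": [-0.1, -0.7, 0], "rot": [0, 0, 0], "fingers": 0},
    {"travel": [-0.1, -0.75, 0], "rot": [0, 0, 0], "fingers": 0},
    {"travel": [-0.1, -0.75, 0], "rot": [0, 0, 0], "fingers": 0},
    {"travel": [-0.1, -0.75, 0], "rot": [0, 0, 0], "fingers": 0},
    {"travel": [-0.1, -0.75, 0], "rot": [0, 0, 0], "fingers": 0},
    {"travel": [-0.1, -0.75, 0], "rot": [0, 0, 0], "fingers": 0},
    {"travel": [-0.1, -0.7, 0], "rot": [0, 0, 0], "fingers": 0},
    {"travel": [0, -0.45, 0], "rot": [0, 0, 0], "fingers": 0},
    {"travel": [0, 0, 0], "rot": [0, 0, 0], "fingers": 0},
  ],
)

```text
t: 39.72
ee_pos: [0.4581, 0.0155, 0.1786]
tcp_rot: [-3.13, -0.242, 0.01]
ft_force: [0.1, 0.2, -2.8]
gripper_width: 0.0161
```

Emit:
servo_tool(
  increments=[
    {"travel": [0, 0, 0], "rot": [0, 0, 0], "fingers": 0},
    {"travel": [0, 0, 0.4], "rot": [0, 0, 0], "fingers": 0},
    {"travel": [0, 0, 0.4], "rot": [0, 0, 0], "fingers": 0},
    {"travel": [0, 0, 0.2], "rot": [0, 0, 0], "fingers": 0},
    {"travel": [0, 0, 0], "rot": [0, 0, 0], "fingers": 0},
    {"travel": [0, 0, 0], "rot": [0, 0, 0], "fingers": 0},
    {"travel": [0, 0, 0], "rot": [0, 0, 0], "fingers": 0},
  ],
)

```text
t: 40.3
ee_pos: [0.4608, 0.0102, 0.1404]
tcp_rot: [3.133, 0.229, -0.004]
ft_force: [-0.1, 0.2, -2.9]
gripper_width: 0.0163
```

Run:
```python
from h import *
go((.460,.0106,.114),8.5)
o=snap("m2"); a=o["scene"][0][170:270,280:400]; cv2.imwrite("pics/c9.png",cv2.resize(a,(600,500),interpolation=cv2.INTER_CUBIC))
c,W=o["scene"]; p=W[cloud(W,.17,.2,.46,.56,-.03,.06)&(c.min(-1)>110)]; print(len(p),p.mean(0).round(4))
```

```text
at [0.4608 0.0102 0.1404] yaw 8.38 tiltxy [-0.15 -0.03] F [-0.1  0.2 -2.9] w 0.0163 t 40.3
 travel now [-0.02 -0.01  0.66]  travel after turn [-0.02 -0.01  0.66]  rot [ 0.    0.03 -0.02]
241 [0.5154 0.0176 0.185 ]
```

View pics/c9.png

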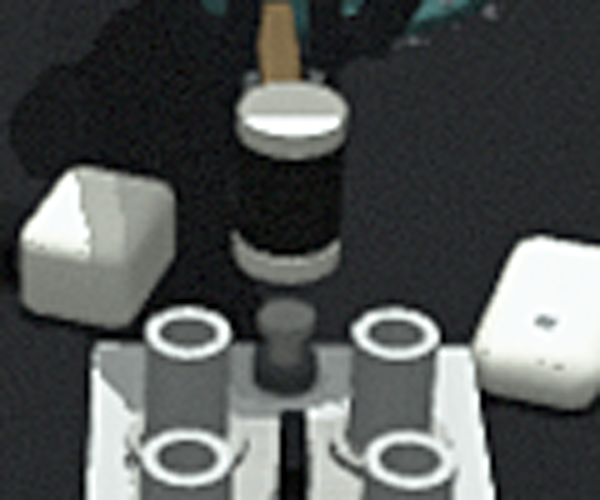

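The crop shows the mallet head at (290,180) straight above the pin at (285,320), clear of the sleeves. Drive the pin down.

Emit:
servo_tool(
  increments=[
    {"travel": [0, 0, 0.2], "rot": [0, 0.02, 0], "fingers": 0},
    {"travel": [0, 0, 0.3], "rot": [0, 0, 0], "fingers": 0},
    {"travel": [0, 0, 0.3], "rot": [0, 0, 0], "fingers": 0},
    {"travel": [0, 0, 0.15], "rot": [0, 0, 0], "fingers": 0},
    {"travel": [0, 0, 0], "rot": [0, 0, 0], "fingers": 0},
  ],
)

```text
t: 40.82
ee_pos: [0.4605, 0.0105, 0.1015]
tcp_rot: [-3.133, -0.231, 0.001]
ft_force: [-0.8, 0.6, -2.5]
gripper_width: 0.0166
```

Emit:
servo_tool(
  increments=[
    {"travel": [0, 0, 0.06], "rot": [0, 0, 0], "fingers": 0},
    {"travel": [0, 0, 0.05], "rot": [0, 0, 0], "fingers": 0},
    {"travel": [0, 0, 0], "rot": [0, 0, 0], "fingers": 0},
  ],
)

```text
t: 41.07
ee_pos: [0.4604, 0.0106, 0.0981]
tcp_rot: [3.133, 0.231, -0.001]
ft_force: [-2.5, -0.3, 4.3]
gripper_width: 0.0168
```

Emit:
servo_tool(
  increments=[
    {"travel": [0, 0, 0.05], "rot": [0, 0, 0], "fingers": 0},
    {"travel": [0, 0, 0.05], "rot": [0, 0, 0], "fingers": 0},
    {"travel": [0, 0, 0], "rot": [0, 0, 0], "fingers": 0},
  ],
)

```text
t: 41.32
ee_pos: [0.4591, 0.0103, 0.0953]
tcp_rot: [3.132, 0.231, -0.005]
ft_force: [-11.4, -0.5, 22.4]
gripper_width: 0.0165
```

Run:
```python
from h import *
o=snap("m3"); c,W=o["scene"]
p=W[cloud(W,.12,.2,.46,.56,-.03,.06)&(c.min(-1)>110)]; print("head top",len(p),p.mean(0).round(4),np.percentile(p[:,2],[50,95]).round(4))
go((.46,.0106,.09),8.5)
```

```text
head top 268 [0.5183 0.0176 0.14  ] [0.1438 0.1461]
at [0.4591 0.0103 0.0954] yaw 8.42 tiltxy [-0.16 -0.08] F [-11.7  -1.   22.5] w 0.0164 t 41.42
 travel now [ 0.02 -0.    0.13]  travel after turn [ 0.02 -0.    0.13]  rot [ 0.01  0.03 -0.01]
```

Force rose to about 25 N with the head's lower face at about 0.081, which is the home stop. Back off and check.

Emit:
servo_tool(
  increments=[
    {"travel": [0, 0, -0.1], "rot": [0, 0, 0], "fingers": 0},
    {"travel": [0, 0, -0.4], "rot": [0, 0, 0], "fingers": 0},
    {"travel": [0, 0, -0.7], "rot": [0, 0, 0], "fingers": 0},
    {"travel": [0, 0, -0.7], "rot": [0, 0, 0], "fingers": 0},
    {"travel": [0, 0, -0.3], "rot": [0, 0, 0], "fingers": 0},
    {"travel": [0, 0, 0], "rot": [0, 0, 0], "fingers": 0},
    {"travel": [0, 0, 0], "rot": [0, 0, 0], "fingers": 0},
    {"travel": [0, 0, 0], "rot": [0, 0, 0], "fingers": 0},
  ],
)

```text
t: 42.08
ee_pos: [0.4593, 0.0104, 0.1805]
tcp_rot: [3.133, 0.23, -0.005]
ft_force: [-0.4, -0.5, -2.9]
gripper_width: 0.0162
```

Run:
```python
from h import *
o=snap("m4"); c,W=o["scene"]
print("pin");blobs(W,cloud(W,.073,.1,.49,.53,-.003,.04),8)
d=np.load("/tmp/scene_e0.npz")["W"]; print("pin before");blobs(d,cloud(d,.073,.1,.49,.53,-.003,.04),8)
p=W[cloud(W,.16,.25,.46,.56,-.03,.06)&(c.min(-1)>110)]; A=np.c_[p[:,:2]-p[:,:2].mean(0),np.ones(len(p))]
q=p[p[:,2]>np.percentile(p[:,2],98)-.006]; A=np.c_[q[:,:2]-q[:,:2].mean(0),np.ones(len(q))]; print("head top",q.mean(0).round(4),((q.max(0)+q.min(0))/2).round(4),"slope",np.degrees(np.linalg.lstsq(A,q[:,2],rcond=None)[0][:2]).round(1))
go((.5255,-.2228,.17),8.5)
a=c[150:270,280:400]; cv2.imwrite("pics/c10.png",cv2.resize(a,(600,600),interpolation=cv2.INTER_CUBIC))
```

```text
pin
uv 336 240 n 102 mean [0.514  0.0197 0.0783] ext [0.026 0.024 0.01 ] mid [0.5124 0.0197 0.0781]
pin before
uv 337 237 n 156 mean [0.5136 0.0196 0.0849] ext [0.026 0.024 0.024] mid [0.5109 0.0195 0.0853]
head top [0.5128 0.0179 0.2277] [0.5101 0.0174 0.2274] slope [-1.1  0.1]
at [0.4593 0.0105 0.1802] yaw 8.42 tiltxy [-0.23 -0.01] F [ 0.7 -0.3 -1.9] w 0.0163 t 42.18
 travel now [0.78 6.01 0.25]  travel after turn [0.78 6.01 0.25]  rot [-0.    0.04 -0.01]
```

View pics/c10.png

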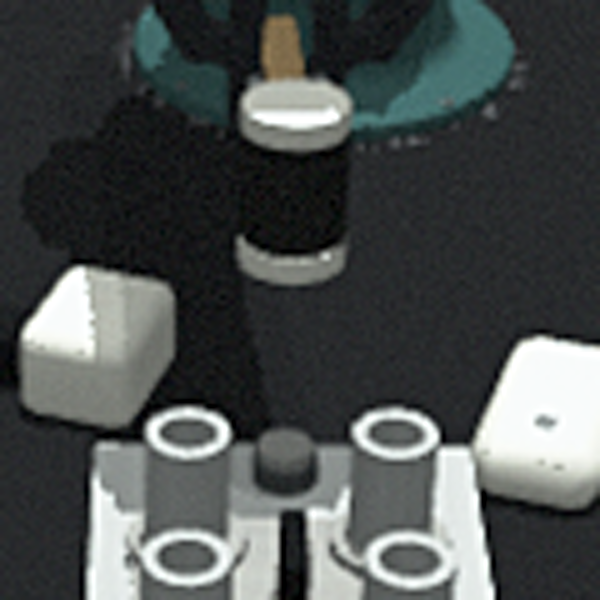

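The crop shows the pin head now sitting low on the boss at (287,460). It dropped about 14 mm, so it is home. Next I'll return the mallet to the tray.

Emit:
servo_tool(
  increments=[
    {"travel": [0.05, 0.4, 0], "rot": [0, 0.04, 0], "fingers": 0},
    {"travel": [0.1, 0.7, 0], "rot": [0, 0, 0], "fingers": 0},
    {"travel": [0.1, 0.75, 0], "rot": [0, 0, 0], "fingers": 0},
    {"travel": [0.1, 0.75, 0], "rot": [0, 0, 0], "fingers": 0},
    {"travel": [0.1, 0.75, 0], "rot": [0, 0, 0], "fingers": 0},
    {"travel": [0.1, 0.75, 0], "rot": [0, 0, 0], "fingers": 0},
    {"travel": [0.1, 0.75, 0], "rot": [0, 0, 0], "fingers": 0},
    {"travel": [0.1, 0.7, 0], "rot": [0, 0, 0], "fingers": 0},
    {"travel": [0.03, 0.46, 0], "rot": [0, 0, 0], "fingers": 0},
    {"travel": [0, 0, 0], "rot": [0, 0, 0], "fingers": 0},
  ],
)

```text
t: 43.02
ee_pos: [0.5258, -0.2279, 0.18]
tcp_rot: [3.132, 0.221, 0.002]
ft_force: [0.1, -0.2, -2.7]
gripper_width: 0.0162
```

Emit:
servo_tool(
  increments=[
    {"travel": [0, 0, 0], "rot": [0, 0, 0], "fingers": 0},
    {"travel": [0, 0, 0.5], "rot": [0, 0, 0], "fingers": 0},
    {"travel": [0, 0, 0.8], "rot": [0, 0, 0], "fingers": 0},
    {"travel": [0, 0, 0.8], "rot": [0, 0, 0], "fingers": 0},
    {"travel": [0, 0, 0.8], "rot": [0, 0, 0], "fingers": 0},
    {"travel": [0, 0, 0.4], "rot": [0, 0, 0], "fingers": 0},
    {"travel": [0, 0, 0], "rot": [0, 0, 0], "fingers": 0},
    {"travel": [0, 0, 0], "rot": [0, 0, 0], "fingers": 0},
    {"travel": [0, 0, 0], "rot": [0, 0, 0], "fingers": 0},
  ],
)

```text
t: 43.77
ee_pos: [0.5278, -0.222, 0.0507]
tcp_rot: [-3.133, -0.232, -0.007]
ft_force: [0.4, 0.1, -0.8]
gripper_width: 0.0165
```

Run:
```python
from h import *
go((.5255,-.2228,.0225),8.5)
```

```text
at [ 0.5278 -0.222   0.0507] yaw 8.49 tiltxy [0.26 0.02] F [ 0.4  0.1 -0.8] w 0.0165 t 43.77
 travel now [-0.06  0.01  0.7 ]  travel after turn [-0.06  0.01  0.71]  rot [ 0.   -0.04 -0.  ]
```

Emit:
servo_tool(
  increments=[
    {"travel": [-0.04, 0.01, 0.25], "rot": [0, -0.04, 0], "fingers": 0},
    {"travel": [0, 0, 0.25], "rot": [0, 0, 0], "fingers": 0},
    {"travel": [0, 0, 0.12], "rot": [0, 0, 0], "fingers": 0},
    {"travel": [0, 0, 0.07], "rot": [0, 0, 0], "fingers": 0},
    {"travel": [0, 0, 0], "rot": [0, 0, 0], "fingers": 0},
    {"travel": [0, 0, 0], "rot": [0, 0, 0], "fingers": 0},
  ],
)

```text
t: 44.27
ee_pos: [0.5253, -0.2232, 0.022]
tcp_rot: [-3.133, -0.231, 0.002]
ft_force: [0.6, -0.3, -3.0]
gripper_width: 0.0165
```

Emit:
servo_tool(
  increments=[
    {"travel": [0, 0, 0.02], "rot": [0, 0, 0], "fingers": 0},
    {"travel": [0, 0, 0], "rot": [0, 0, 0], "fingers": 0},
    {"travel": [0, 0, 0], "rot": [0, 0, 0], "fingers": 0.3},
    {"travel": [0, 0, 0], "rot": [0, 0, 0], "fingers": 0.5},
    {"travel": [0, 0, 0], "rot": [0, 0, 0], "fingers": 0.5},
    {"travel": [0, 0, 0], "rot": [0, 0, 0], "fingers": 0.5},
    {"travel": [0, 0, 0], "rot": [0, 0, 0], "fingers": 0.5},
  ],
)

```text
t: 44.85
ee_pos: [0.5255, -0.2233, 0.0216]
tcp_rot: [3.133, 0.231, -0.001]
ft_force: [-0.1, -0.4, -0.5]
gripper_width: 0.0427
```

Emit:
servo_tool(
  increments=[
    {"travel": [0, 0, -0.2], "rot": [0, 0, 0], "fingers": 0.5},
    {"travel": [0, 0, -0.6], "rot": [0, 0, 0], "fingers": 0.5},
    {"travel": [0, 0, -0.8], "rot": [0, 0, 0], "fingers": 0.5},
    {"travel": [0, 0, -0.9], "rot": [0, 0, 0], "fingers": 0.5},
    {"travel": [0, 0, -0.9], "rot": [0, 0, 0], "fingers": 0.5},
    {"travel": [-0.3, 0.5, -0.9], "rot": [0, 0, 0], "fingers": 0.5},
    {"travel": [-0.4, 0.8, -0.5], "rot": [0, 0, 0], "fingers": 0.5},
    {"travel": [-0.4, 0.8, 0], "rot": [0, 0, 0], "fingers": 0.5},
    {"travel": [-0.3, 0.8, 0], "rot": [0, 0, 0], "fingers": 0.5},
    {"travel": [0, 0.5, 0], "rot": [0, 0, 0], "fingers": 0.5},
  ],
)

```text
t: 45.68
ee_pos: [0.4872, -0.3703, 0.2141]
tcp_rot: [3.13, 0.222, -0.002]
ft_force: [0.0, -0.9, 0.1]
gripper_width: 0.0426
```

Emit:
servo_tool(
  increments=[
    {"travel": [0, 0, 0], "rot": [0, 0, 0], "fingers": 0.5},
    {"travel": [0, 0, 0], "rot": [0, 0, 0], "fingers": 0.5},
    {"travel": [0, 0, 0], "rot": [0, 0, 0], "fingers": 0.5},
  ],
)

```text
t: 45.93
ee_pos: [0.4906, -0.364, 0.2125]
tcp_rot: [-3.132, -0.232, 0.001]
ft_force: [-0.5, 0.6, -0.5]
gripper_width: 0.0433
```

Run:
```python
from h import *
go((.5,-.4,.2),8.5)
o=snap("f")
for n in o:
    c,W=o[n]; p=W[cloud(W,.056,.08,.53,.62,-.26,-.17)]; print(n,"head",((p.max(0)+p.min(0))/2).round(4),np.ptp(p,0).round(3),np.median(p[:,2]).round(4))
    print("rims");blobs(W,cloud(W,.112,.135,.5,.7,-.05,.13),8)
    print("pin");blobs(W,cloud(W,.073,.1,.49,.53,-.003,.04),8)
side(o,"c11",(210,430,150,310),(170,420,190,340))
```

```text
at [ 0.4906 -0.364   0.2125] yaw 8.49 tiltxy [-0.06  0.05] F [-0.5  0.6 -0.5] w 0.0433 t 45.93
 travel now [0.1  0.93 0.31]  travel after turn [0.1  0.93 0.31]  rot [-0.01  0.01 -0.  ]
top head [ 0.5764 -0.2166  0.0657] [0.04  0.039 0.019] 0.0678
rims
uv 297 191 n  87 mean [ 0.6413 -0.0064  0.1216] ext [0.032 0.029 0.017] mid [ 0.6416 -0.0062  0.121 ]
uv 268 196 n  95 mean [0.6323 0.0683 0.1208] ext [0.03  0.031 0.017] mid [0.6324 0.0686 0.1205]
uv 303 219 n  88 mean [ 0.5661 -0.0146  0.1216] ext [0.03  0.03  0.016] mid [ 0.5664 -0.0146  0.121 ]
uv 273 225 n  89 mean [0.557  0.0605 0.1218] ext [0.032 0.031 0.016] mid [0.5574 0.0607 0.1201]
pin
uv 292 246 n  77 mean [0.5086 0.0171 0.0795] ext [0.024 0.023 0.015] mid [0.5092 0.0174 0.0808]
scene head [ 0.5791 -0.2142  0.0635] [0.041 0.039 0.015] 0.0669
rims
uv 317 238 n 200 mean [ 0.5709 -0.0124  0.1189] ext [0.032 0.032 0.012] mid [ 0.569  -0.0128  0.118 ]
uv 358 238 n 196 mean [0.5616 0.062  0.1188] ext [0.033 0.03  0.012] mid [0.5611 0.0622 0.1181]
uv 317 263 n 227 mean [ 0.6458 -0.0045  0.1189] ext [0.034 0.031 0.013] mid [ 0.6438 -0.005   0.1185]
uv 361 264 n 227 mean [0.6371 0.0705 0.119 ] ext [0.033 0.031 0.011] mid [0.6355 0.0709 0.1178]
pin
uv 336 240 n 105 mean [0.5141 0.0196 0.0783] ext [0.026 0.024 0.01 ] mid [0.5117 0.0195 0.0783]
```

View pics/c11.png

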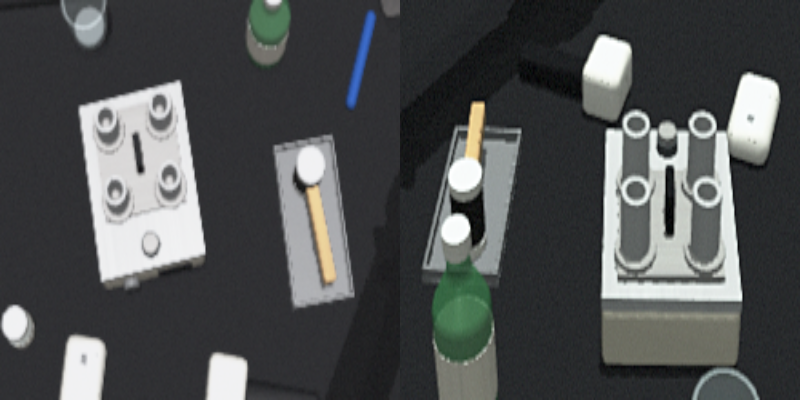

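The crop shows all four sleeves on the plate, the pin low at (150,243) and the mallet standing on its head in the tray at (311,165). Everything agrees, so I'll hand it in.

```bash
python3 -c "
from bench import r
print(r.finish_job())"
```

```text
the job is handed in; nothing more can be done
None
```

The job is done and handed in at about 46 s of the 200 s; the hand-in gave no verdict. I worked on the shaker farthest to the robot's right, in this order:

- **Plate:** lowered over the four spigots and seated flat; its top read about 70 mm high against 71 mm expected.
- **Sleeves:** all four sit flange down on the plate, one on each spigot. Their rims read about 119–122 mm high against 123 mm expected, the same for all four.
- **Pin:** driven with the mallet only, pressed down steadily with the head rather than struck. The pin dropped about 14 mm, and the push ended against a hard stop at about 25 N. Its top now reads about 81–83 mm high, which matches home (81 mm).
- **Mallet:** standing on its head in the tool tray, within about 1 mm of where it started. The gripper is clear of everything.

No check failed. The two cameras disagreed by 2–4 mm in x throughout, so I aligned each sleeve to its spigot within one camera's view. My first batch of move calls was refused for missing keys and moved nothing. I did not see any sleeve or the plate get knocked aside during the run.

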